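# Unload the carrier rack: wedge the keeper, stack the carriers, tidy the wedge

## Task

Take the tapered wedge out of the tool tray and push it, thin end first, right into the slot of the carrier rack so that it holds the sprung keeper fully open on its own. Then lift out every carrier there is and lower each gently, until you feel it touch, into one neat upright pile in the middle of the lift's platform, squared up with the platform and with the carriers' long side along the lift's x. Finally pull the wedge out so that the keeper springs shut, and lay it flat on a free spot of the tool tray's floor; leave the other things on the bench alone.

Things in the scene. Friction and masses are not known exactly. Their poses are not given: they have to be found in the camera images.
- rack: Aluminium carrier rack, fixed. Base plate 290 mm (y) x 175 mm (x -58 to +117), 10 mm thick. Origin on the bench under the middle of the nest row; x points to the keeper side (away from the robot), y left along the row, z up. Four nests, centres x=0, y=-99, -33, 33, 99 mm, floor at z=10, dividers 5 mm high, front wall to z=18. Some nests may be empty. Carries the sprung keeper.
- nose (a point): Lower near edge of the keeper's nose bar, mid length: rack x=35 (closed), y=0, z=20 mm, moving with the keeper. The nose bar (12 mm in x, z 20 to 28, whole row long) overlaps the far ends of the carriers' feet (to x=45) by 10 mm when closed, so they cannot be lifted. A flat arm (z 28 to 32, y -130 to -80 mm) joins it to the rear bar.
- slot_mouth (a point): Mouth of the wedge slot, on the face of the fixed rail at its left end, at floor level: rack x=82, y=40, z=10 mm; axes as the rack's. The rail (x 72 to 82, top z=27) runs from here to y=-135; a lead-in flares from here to x=74, y=60. The slot lies between rail and rear bar, 12 mm wide when closed, open at this left end; left of that the base is bare to y=145. The wedge goes in along -y, straight face on the rail.
- rear_bar (a point): Near left top corner of the keeper's rear bar: rack x=94 (closed), y=40, z=28 mm, moving with the keeper. The bar is 10 mm in x, z 12 to 28, and runs to y=-130. The wedge pushes it, and so the whole keeper, towards the rack's +x.
- keeper (a joint): How far the keeper is pushed back towards the rack's +x, in m: 0 shut (sprung), end stop 0.024. Spring about 3 N shut, 5 N open. Carriers come free above 0.014; the wedge's full width gives 0.018.
- wedge: Grey plastic wedge, 130 mm long, 18 mm thick (z), 0.16 kg. Origin under the middle of its grip: a block 20 (x) x 36 (y) mm, z 18 to 58. Straight face x=-10 from y=-105 to 25; other face x=20 for y -25 to 25 (30 mm wide), then tapering to 5 mm wide at y=-105. In the slot its axes match the rack's, origin 5 mm left of slot_mouth: 20 mm of the full width is inside. Starts flat in the tray.
- wedge_tip (a point): Middle of the wedge's thin end, on its underside: wedge x=-7.5, y=-105 mm. Pushing the wedge in takes up to about 15 N; let go, it stays, as its full-width part has parallel faces. It comes out by pulling it back or lifting it straight up.
- tray: Black open tool tray, fixed, 250 mm (x) x 200 mm (y), walls 24 mm high and 4 mm thick, floor 4 mm thick; origin at the centre of its underside, z up.
- bar: Clutter in the tray: grey straight bar with the same grip as the wedge but 30 mm wide over its full 130 mm, no taper: useless here. Origin under the grip; body y -105 to 25, x -10 to 20 mm, 18 mm thick.
- driver: Clutter in the tray: screwdriver, white handle to -x (75 mm long, 26 mm thick), thin steel shaft to +x, 150 mm long in all; origin mid length on the side it lay on at the start (13 mm from its axis). Not needed.
- lift: Stack lift, fixed: grey base 120 mm (x) x 130 mm (y); origin at the centre of its underside on the bench, z up. Centred above it, a level aluminium platform 110 mm (x) x 100 mm (y) whose top is anywhere from 25 to 70 mm above the bench (not told) and differs each time; it is sprung and gives 1 mm per 3 N.
- carrier1: Device carrier, all alike: aluminium foot 90 (x) x 60 (y) x 8 mm, on it centrally a block 56 (x) x 30 (y) mm, 20 mm high, copper top with a dark chip; 28 mm high in all, 0.15 to 0.3 kg. Origin at the centre of the underside, z up. Grip the block across its 30 mm, above the foot. Starts in a rack nest, axes as the rack's; None if absent.
- carrier2: Device carrier, all alike: aluminium foot 90 (x) x 60 (y) x 8 mm, on it centrally a block 56 (x) x 30 (y) mm, 20 mm high, copper top with a dark chip; 28 mm high in all, 0.15 to 0.3 kg. Origin at the centre of the underside, z up. Grip the block across its 30 mm, above the foot. Starts in a rack nest, axes as the rack's; None if absent.
- carrier3: Device carrier, all alike: aluminium foot 90 (x) x 60 (y) x 8 mm, on it centrally a block 56 (x) x 30 (y) mm, 20 mm high, copper top with a dark chip; 28 mm high in all, 0.15 to 0.3 kg. Origin at the centre of the underside, z up. Grip the block across its 30 mm, above the foot. Starts in a rack nest, axes as the rack's; None if absent.
- carrier4: Device carrier, all alike: aluminium foot 90 (x) x 60 (y) x 8 mm, on it centrally a block 56 (x) x 30 (y) mm, 20 mm high, copper top with a dark chip; 28 mm high in all, 0.15 to 0.3 kg. Origin at the centre of the underside, z up. Grip the block across its 30 mm, above the foot. Starts in a rack nest, axes as the rack's; None if absent.
- jar: Bystander on the bench: amber glass jar, 52 mm across, 75 mm tall; origin at the centre of its underside. Leave it alone.
- spool: Bystander on the bench: brass spool, 56 mm across, 36 mm tall; origin at the centre of its underside. Leave it alone.
- case: Bystander on the bench: white plastic case, 100 x 75 x 28 mm; origin at the centre of its underside. Leave it alone.
- objective: Bystander on the bench: dark steel cylinder, 38 mm across, 50 mm tall; origin at the centre of its underside. Leave it alone.
- dish: Bystander on the bench: shallow glass dish, 80 mm across, 16 mm tall; origin at the centre of its underside. Leave it alone.
- block: Bystander on the bench: bare steel block, 60 x 90 x 20 mm; origin at the centre of its underside. Leave it alone.
There are look-alikes about, which are no part of the job. Leave any green or pink look-alike of the wedge alone.

How it is judged:
By the outcome, as a careful person would: the job done as asked, in the order asked, and still so for the second after the job is handed in, with the robot touching nothing.
Of carrier1, carrier2, carrier3, carrier4 only 2 to 4 are there at a start; the rules pass over those that are not, and their reading is None.
At some moment in a run one of wedge, bar, driver may be knocked a few centimetres aside while the robot is not near it.
It also fails if it takes over 210 s, if anything falls off the work surface, if the arm or the gripper's body presses on something with over 40 N, if the wrist force passes 120 N, or if a joint passes its speed limit or range.

## Robot

A 7-joint arm with a two-finger parallel gripper is mounted at the origin on the work surface. World frame = base frame: x ahead of the robot, y to its left, z up, the work surface at z = 0. Lengths are in m, angles in rad, forces in N, time in s.
With the tool pointing down it reaches from about 0.4 to 0.85 m from the base axis. Payload 10.4 kg.
Tool frame: the origin (TCP) lies at the very end of the fingers, on their centre line; the grasp point (between the pads) lies 19 mm behind it; z points along the fingers, y is the direction in which the jaws open and shut (so a half turn about z gives the same grasp; the last joint's range is limited). The gripper opens to 87 mm and grips with 3 to 60 N. Pads are 19 mm wide; open, the fingers measure 117 mm over their backs; the gripper's body (75 mm by 190 mm) begins 51 mm behind the grasp point.
Start: joints at [-1.172, 0.332, -0.065, 1.46, 0.022, 1.35, -0.088], TCP at [0.256, 0.57, 0.223] pointing down, gripper open.
Joint ranges: [-2.6, 2.6], [-0.5, 2.12], [-1.47, 1.34], [0.16, 2.42], [-1.27, 4.41], [0.06, 2.06], [-2.6, 2.6]. Speed limits (rad/s): [2.22, 2.22, 2.79, 2.79, 3.14, 3.14, 3.14].

## Interface

Orientations are given as a unit quaternion [x, y, z, w].
In Python, from bench import read_state, camera, close_job, recognise, masks_of gives the robot as it stands.
- The arm moves only by the tool play_rows, never from a script. Its argument "moves" is a list of rows, each a list of 3 entries, a list of its own where there are three numbers: the shift along the tool's x, y, z in cm, then the turn, a rotation vector about the tool's x, y, z in rad, then the finger opening in cm, from 0 to 8.7. In form: [[[dx, dy, dz], [ax, ay, az], jaw], ...]. A call has 1 to 8 rows; each row is the pose to reach, as a shift and turn from the pose commanded when the call began, along the tool's axes at that moment; what a row does not reach only later rows make up. A row lasts 1/8 s, in which the tool goes at most 62.5 mm and 10.7 degrees, less where a joint would pass 70% of its speed; a pose out of reach is approached as far as the arm can. A call with a gripper value outside its range is refused whole. The fingers move at their own pace and stop on an object; "grip_force" is the grip in N (left out, the last holds). Time passes only in rows, so rows that repeat a pose let the fingers close. It gives the time, the measured TCP pose, the force and the opening at its end, in the units of the state.
- read_state(): the state, without advancing time (a new reading comes with each control period).
- camera(name): name is "scene" or "side" or "wrist"; returns a dict with "frame" (420x560x3 uint8, red, green, blue), "intrinsics" (3x3 intrinsics, pixels), "camera_from_world" (4x4, takes a point from world to camera coordinates). Camera axes: x right, y down, z forward; pixel columns grow to the right and rows downward; lengths in m; the calibration is good to about 2 mm. A picture is of the moment at which its call begins. There is no depth.
- close_job(): hands the job in, once; it reports no verdict.
Trained networks look in a picture, given as the dict that the camera call returned (one of the last four; its "shot" number tells which), for a name from the list of things; names that differ only in an ending like _2 or _b are one class to them, and where a whole thing is asked for, a point or a joint stands for the part that bears it (a point fixed in the world has none). Each returns a list of dicts, best first, with "conf" (0 to 1); they miss things now and then, are a little off and sometimes report something else, mostly with a low value. They report only what shows in the picture. A call takes as long as a camera call. They do not tell look-alikes from the thing itself.
- recognise(picture, query): "at" ([column, row] in pixels, amid what is visible of it).
- masks_of(picture, query): "region" (420x560 bool, what is visible of it) and "at" ([column, row] in pixels, amid what is visible of it).
The state is a dict: "time": time; "joint_positions": joint angles; "joint_vel": joint speeds; "joint_torque": joint torques, N m; "ee_pos": TCP position; "eef_rot": TCP orientation; "ft_force": force on the tool from outside, world axes, zero at the start; "torque": the same for the moment, N m; "width": finger opening in m.
Only numpy, scipy, OpenCV 4.12 (cv2) and the standard library are available. Lean on these libraries where they do the work, as an engineer would, in place of code of your own. Each camera call takes 0.05 s, during which the arm holds its last target.

## Working session

There is one attempt and no reset: what is moved stays moved. The work goes in short steps, Python scripts to look and compute and a tool call to move; the robot and the scene stay as the last step left them, time stands still between calls to the robot, and variables do not carry over. Pictures are saved under pics/ and viewed, and the job is handed in when it is done.

Besides the shell and the picture viewer there is one more tool, called after ">>>" by a JSON object that holds its "name" and its "arguments". play_rows: Moves the arm, as the interface text tells. Its arguments: {"type":"object","properties":{"moves":{"type":"array","items":{"type":"array"}},"grip_force":{"type":"number"}},"required":["moves"]}

```bash
ls; mkdir -p pics
cat > h.py <<'E'
import numpy as np, cv2
from bench import read_state, camera, close_job, recognise, masks_of
from scipy.spatial.transform import Rotation as R
def save(p,name): cv2.imwrite(f'pics/{name}.png', p['frame'][:,:,::-1])
def ray(p,uv):
    K=np.array(p['intrinsics']);T=np.array(p['camera_from_world'])
    d=np.linalg.solve(K,[uv[0],uv[1],1.]); Rm=T[:3,:3]
    return -Rm.T@T[:3,3], Rm.T@d
def atz(p,uv,z):
    c,d=ray(p,uv); return c+d*(z-c[2])/d[2]
def proj(p,X):
    K=np.array(p['intrinsics']);T=np.array(p['camera_from_world'])
    X=np.atleast_2d(X); c=X@T[:3,:3].T+T[:3,3]; q=c@K.T; return q[:,:2]/q[:,2:]
def frame2w(o,yaw,pts):
    c,s=np.cos(yaw),np.sin(yaw); pts=np.atleast_2d(np.array(pts,float))
    return np.array(o)+np.c_[c*pts[:,0]-s*pts[:,1], s*pts[:,0]+c*pts[:,1], pts[:,2]]
E
python3 - <<'E'
from h import *
s=read_state(); print({k:np.round(v,3) for k,v in s.items()})
for n in ['scene','side','wrist']:
    p=camera(n); save(p,n+'0'); T=np.array(p['camera_from_world']); print(n,np.round(-T[:3,:3].T@T[:3,3],3), p['intrinsics'])
E
```

```text
pics
{'time': np.float64(0.0), 'joint_positions': array([-1.172,  0.333, -0.065,  1.461,  0.022,  1.35 , -0.088]), 'joint_vel': array([-0.   ,  0.   ,  0.003,  0.   , -0.   ,  0.003,  0.001]), 'joint_torque': array([ 1.0000e-03, -6.2327e+01,  2.5000e-02, -3.8989e+01, -6.1000e-02,
        4.0000e-02,  0.0000e+00]), 'ee_pos': array([0.256, 0.57 , 0.222]), 'eef_rot': array([ 0.209,  0.978, -0.001, -0.   ]), 'ft_force': array([-0.475, -0.138, -0.792]), 'torque': array([ 0.001,  0.005, -0.057]), 'width': np.float64(0.087)}
scene [1.181 0.575 0.897] [[422.45598024   0.         284.0454196 ]
 [  0.         422.45598024 209.00412765]
 [  0.           0.           1.        ]]
side [ 1.03  -0.782  0.845] [[386.7191098    0.         279.24729988]
 [  0.         386.7191098  201.06306678]
 [  0.           0.           1.        ]]
wrist [0.188 0.6   0.383] [[315.14772371   0.         284.67825298]
 [  0.         315.14772371 210.26807959]
 [  0.           0.           1.        ]]
```

View pics/scene0.png

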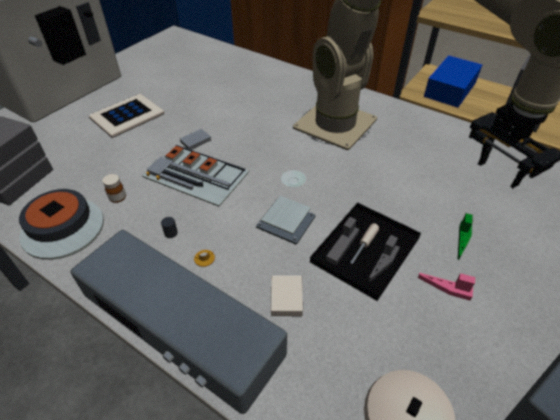

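View pics/side0.png

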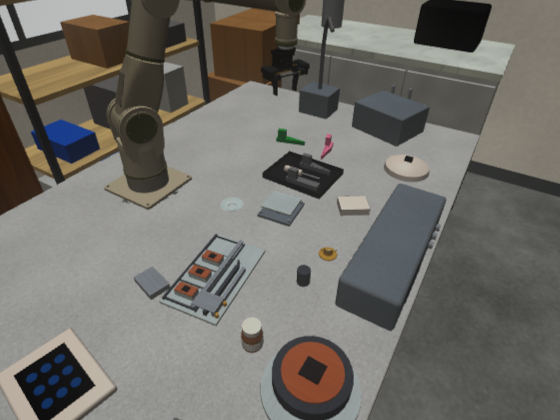

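View pics/wrist0.png

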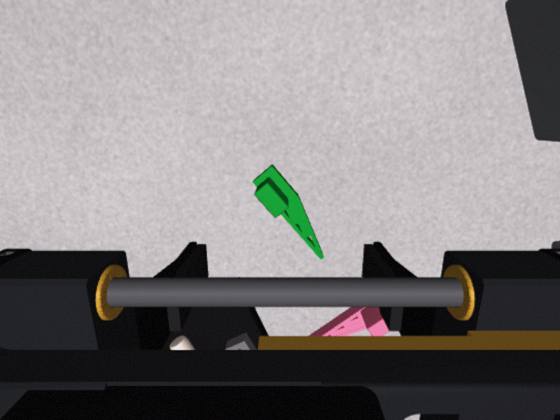

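```bash
python3 - <<'E'
import cv2,numpy as np
a=cv2.imread('pics/scene0.png');b=cv2.imread('pics/side0.png')
f=lambda im,x,y,w,h,s:cv2.resize(im[y:y+h,x:x+w],None,fx=s,fy=s,interpolation=cv2.INTER_CUBIC)
cv2.imwrite('pics/z1.png',np.hstack([f(a,135,125,120,85,3.3),f(b,155,220,120,85,3.3)]))
cv2.imwrite('pics/z2.png',np.hstack([f(a,250,190,180,110,2.2),f(b,245,135,180,110,2.2)]))
E
python3 - <<'E'
from h import *
for n in ['scene','side']:
    p=camera(n)
    for q in ['rack','nose','slot_mouth','rear_bar','wedge','wedge_tip','tray','bar','driver','lift','carrier1','jar','block','dish']:
        print(n,q,[(round(d['conf'],2),np.round(d['at']).tolist()) for d in recognise(p,q)][:6])
E
```

```text
scene rack [(0.64, [199.0, 180.0]), (0.17, [388.0, 256.0])]
scene nose [(0.88, [173.0, 177.0]), (0.24, [204.0, 256.0])]
scene slot_mouth [(0.77, [197.0, 178.0]), (0.39, [293.0, 180.0])]
scene rear_bar [(0.89, [175.0, 179.0])]
scene wedge [(0.86, [465.0, 231.0]), (0.84, [452.0, 284.0]), (0.61, [388.0, 258.0])]
scene wedge_tip [(0.88, [468.0, 232.0]), (0.81, [461.0, 288.0]), (0.71, [388.0, 253.0])]
scene tray [(0.66, [368.0, 252.0]), (0.57, [293.0, 179.0]), (0.41, [344.0, 248.0]), (0.21, [196.0, 161.0])]
scene bar [(0.66, [342.0, 244.0]), (0.52, [196.0, 140.0])]
scene driver [(0.68, [367.0, 237.0]), (0.66, [286.0, 295.0])]
scene lift [(0.7, [288.0, 223.0]), (0.24, [386.0, 258.0])]
scene carrier1 [(0.88, [210.0, 167.0]), (0.82, [195.0, 162.0]), (0.49, [177.0, 159.0])]
scene jar [(0.69, [114.0, 192.0]), (0.66, [291.0, 220.0]), (0.35, [173.0, 181.0])]
scene block [(0.68, [199.0, 141.0]), (0.66, [343.0, 242.0])]
scene dish [(0.77, [292.0, 178.0])]
side rack [(0.88, [222.0, 281.0])]
side nose [(0.44, [298.0, 181.0]), (0.25, [220.0, 283.0])]
side slot_mouth [(0.64, [219.0, 282.0])]
side rear_bar [(0.97, [212.0, 298.0]), (0.47, [232.0, 204.0])]
side wedge [(0.77, [283.0, 141.0]), (0.59, [308.0, 167.0])]
side wedge_tip [(0.68, [312.0, 166.0]), (0.67, [287.0, 139.0]), (0.58, [327.0, 149.0]), (0.48, [212.0, 295.0]), (0.24, [226.0, 279.0])]
side tray [(0.9, [302.0, 175.0])]
side bar [(0.75, [296.0, 182.0])]
side driver [(0.39, [300.0, 171.0])]
side lift [(0.59, [282.0, 208.0]), (0.29, [150.0, 283.0])]
side carrier1 [(0.96, [197.0, 277.0]), (0.77, [208.0, 260.0]), (0.63, [184.0, 295.0])]
side jar [(0.71, [250.0, 335.0])]
side block [(0.97, [152.0, 282.0]), (0.45, [213.0, 296.0])]
side dish [(0.68, [233.0, 206.0])]
```

View pics/z1.png

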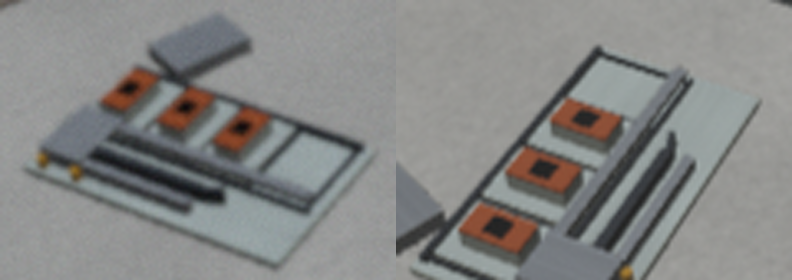

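View pics/z2.png

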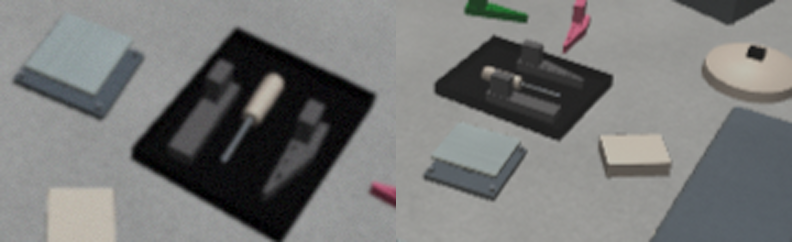

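Run:
```python
from h import *
ps,pd=camera('scene'),camera('side')
def tri(a,b):
    c1,d1=ray(ps,a);c2,d2=ray(pd,b)
    A=np.c_[d1,-d2]; t=np.linalg.lstsq(A,c2-c1,rcond=None)[0]
    x,y=c1+t[0]*d1,c2+t[1]*d2; return np.round((x+y)/2,3),round(np.linalg.norm(x-y),4)
# z1: scale 3.3
f=lambda u,v:(135+u/3.3,125+v/3.3); g=lambda u,v:(155+(u-396)/3.3,220+v/3.3)
print('rack +x+y',atz(ps,f(276,268),.01),atz(pd,g(761,100),.01))
print('rack +x-y',atz(ps,f(24,172),.01))
print('rack front wall +y', atz(ps,f(362,148),.018),atz(pd,g(598,50),.018))
f=lambda u,v:(250+u/2.2,190+v/2.2); g=lambda u,v:(245+(u-396)/2.2,135+v/2.2)
print('lift plate corners tri', tri(f(57,14),g(460,123)),tri(f(130,50),g(522,145)),tri(f(25,75),g(432,158)),tri(f(97,96),g(504,174)))
print('tray corners',[atz(ps,f(*q),.024)[:2].round(3) for q in [(238,30),(376,97),(283,240),(134,153)]],[atz(pd,g(*q),.024)[:2].round(3) for q in [(496,37),(612,74),(556,137),(436,86)]])
print('wedge grip',tri(f(313,106),g(534,47)))
print('tip',tri(f(267,194),g(582,78)))
T=np.array(camera('wrist')['camera_from_world']);s=read_state()
Rt=R.from_quat(s['eef_rot']).as_matrix(); C=-T[:3,:3].T@T[:3,3]
print('cam in tool',Rt.T@(C-s['ee_pos'])); print((T[:3,:3]@Rt).round(3)); print(Rt.round(3))
```

```text
rack +x+y [ 0.57100583 -0.06609503  0.01      ] [ 0.57365395 -0.07658263  0.01      ]
rack +x-y [ 0.60828955 -0.3463561   0.01      ]
rack front wall +y [ 0.40651556 -0.09677885  0.018     ] [ 0.41034563 -0.10809054  0.018     ]
lift plate corners tri (array([0.503, 0.096, 0.093]), np.float64(0.0132)) (array([0.527, 0.19 , 0.047]), np.float64(0.0815)) (array([0.503, 0.066, 0.012]), np.float64(0.09)) (array([ 0.53 ,  0.163, -0.02 ]), np.float64(0.0284))
tray corners [array([0.344, 0.272]), array([0.352, 0.466]), array([0.603, 0.459]), array([0.594, 0.264])] [array([0.359, 0.455]), array([0.598, 0.452]), array([0.597, 0.231]), array([0.353, 0.253])]
wedge grip (array([0.453, 0.415, 0.06 ]), np.float64(0.0174))
tip (array([0.556, 0.418, 0.02 ]), np.float64(0.0006))
cam in tool [ 0.07383179 -0.00029603 -0.16116378]
[[-0.     1.     0.001]
 [-0.962 -0.    -0.274]
 [-0.274 -0.001  0.962]]
[[-0.912  0.409 -0.   ]
 [ 0.409  0.912  0.   ]
 [ 0.     0.    -1.   ]]
```

```bash
cat >> h.py <<'E'
def rel(pos,yaw_y):
    """target TCP pos (world), yaw_y = azimuth (rad) of tool y, pointing down. Prints shift in tool cm, rotvec; relative to measured pose"""
    s=read_state(); Rt=R.from_quat(s['eef_rot'])
    y=np.array([np.cos(yaw_y),np.sin(yaw_y),0]); z=np.array([0,0,-1.]); x=np.cross(y,z)
    Rg=R.from_matrix(np.c_[x,y,z])
    d=Rt.inv().apply(np.array(pos)-s['ee_pos'])*100
    r=(Rt.inv()*Rg).as_rotvec()
    print('rel shift cm',np.round(d,2).tolist(),'rot',np.round(r,3).tolist())
E
python3 - <<'E'
from h import *
rel([0.54,.365,.25],np.pi/2)
E
```

```text
rel shift cm [-34.33, -7.09, -2.75] rot [0.0, -0.0, -0.422]
```

>>> {"name": "play_rows", "arguments": {"moves": [[[-34.3,-7.1,-2.8],[0,0,-0.422],8.7],[[-34.3,-7.1,-2.8],[0,0,-0.422],8.7],[[-34.3,-7.1,-2.8],[0,0,-0.422],8.7],[[-34.3,-7.1,-2.8],[0,0,-0.422],8.7],[[-34.3,-7.1,-2.8],[0,0,-0.422],8.7],[[-34.3,-7.1,-2.8],[0,0,-0.422],8.7],[[-34.3,-7.1,-2.8],[0,0,-0.422],8.7],[[-34.3,-7.1,-2.8],[0,0,-0.422],8.7]]}}

```text
time: 2.8
ee_pos: [0.5391, 0.3658, 0.2504]
eef_rot: [-0.0, 1.0, 0.0, -0.0]
ft_force: [-0.5, 0.3, -1.1]
width: 0.0871
```

Run:
```python
from h import *
p=camera('wrist'); save(p,'w1'); s=read_state(); print(s['ee_pos'],s['time'],s['joint_positions'].round(2) if hasattr(s['joint_positions'],'round') else s['joint_positions'])
import pickle; pickle.dump(p,open('w1.pkl','wb'))
for q in ['wedge','wedge_tip','bar','driver','tray','lift']:
    print(q,[(round(d['conf'],2),np.round(d['at']).tolist()) for d in recognise(p,q)][:6])
```

```text
[0.53857742 0.3663297  0.25041993] 2.85 [-0.71  0.38  0.06  1.35 -0.02  1.42  0.92]
wedge [(0.95, [469.0, 10.0]), (0.93, [475.0, 121.0]), (0.57, [329.0, 128.0])]
wedge_tip [(0.69, [468.0, 9.0]), (0.64, [473.0, 114.0]), (0.58, [326.0, 131.0])]
bar [(0.98, [233.0, 139.0])]
driver [(0.8, [270.0, 93.0])]
tray [(0.58, [287.0, 98.0])]
lift [(0.84, [92.0, 155.0])]
```

View pics/w1.png

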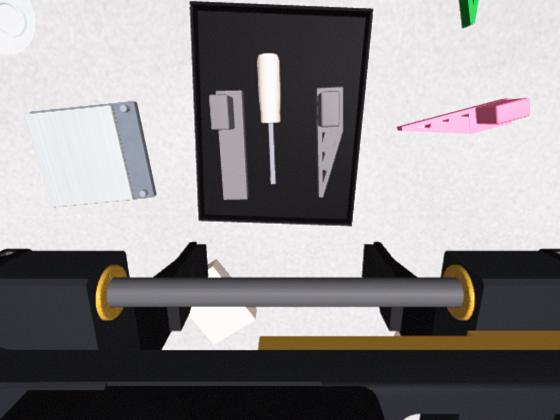

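Run:
```python
import cv2,numpy as np
a=cv2.imread('pics/w1.png')
f=lambda im,x,y,w,h,s:cv2.resize(im[y:y+h,x:x+w],None,fx=s,fy=s,interpolation=cv2.INTER_CUBIC)
cv2.imwrite('pics/z3.png',np.hstack([cv2.convertScaleAbs(f(a,305,80,50,125,4.6),alpha=1.5,beta=20),f(a,20,90,145,125,3.7)[:575,:560]]))
```

```text
Traceback (most recent call last):
ValueError: all the input array dimensions except for the concatenation axis must match exactly, but along dimension 0, the array at index 0 has size 575 and the array at index 1 has size 462
```

Run:
```python
import cv2,numpy as np
a=cv2.imread('pics/w1.png')
f=lambda im,x,y,w,h,s:cv2.resize(im[y:y+h,x:x+w],None,fx=s,fy=s,interpolation=cv2.INTER_CUBIC)
cv2.imwrite('pics/z3.png',np.hstack([cv2.convertScaleAbs(f(a,305,80,50,125,4),alpha=1.5,beta=20),f(a,20,90,145,125,4)]))
```

```text
(no output)
```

View pics/z3.png

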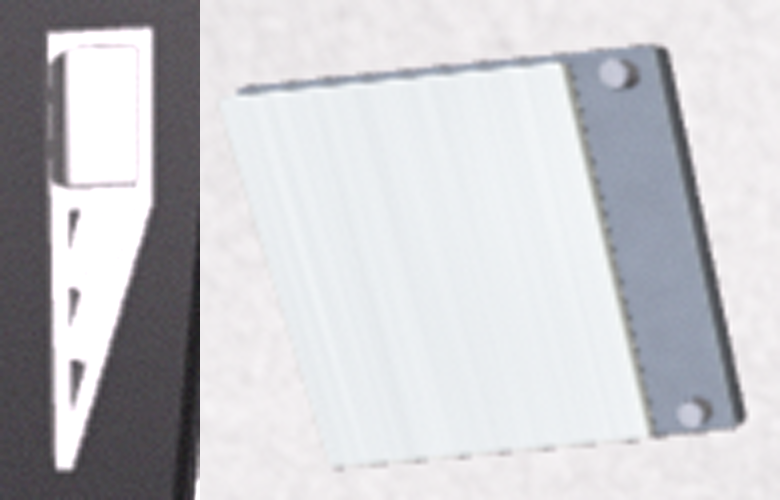

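```bash
cat >> h.py <<'E'
from scipy.optimize import least_squares
def fit(p,uv,pts,x0,z=None):
    """pts local (z rel to origin). x0=[x,y,yaw(,z)]"""
    pts=np.array(pts,float); uv=np.array(uv,float)
    def f(q):
        return (proj(p,frame2w([q[0],q[1],q[3] if z is None else z],q[2],pts))-uv).ravel()
    r=least_squares(f,x0); return r.x, r.fun.reshape(-1,2)
E
python3 - <<'E'
from h import *; import pickle
p=pickle.load(open('w1.pkl','rb'))
o=lambda L,ox,oy,s:np.array(L)/s-(0.5-0.5/s)*0+[ox,oy]
q,r=fit(p,o([(48,32),(153,28),(153,207),(72,469),(57,469)],305,80,4),np.array([(-10,25,22),(20,25,22),(20,-25,22),(-5,-105,22),(-10,-105,22)])/1e3,[.45,.41,1.57],z=0)
print('wedge',q.round(4),r.round(1).tolist())
q,r=fit(p,o([(68,48),(137,44),(138,184),(68,186)],305,80,4),np.array([(-10,18,62),(10,18,62),(10,-18,62),(-10,-18,62)])/1e3,[.45,.41,1.57],z=0)
print('grip',q.round(4),r.round(1).tolist())
P=np.array([(-55,-50,0),(-55,50,0),(55,50,0),(55,-50,0)])/1e3
uv=o([(223,98),(563,62),(651,437),(335,468)],20,90,4)
q,r=fit(p,uv,P,[.5,.13,0.,.05]); print('lift',q.round(4),r.round(1).tolist())
for z in (.03,.05,.07):
    q,r=fit(p,uv,P,[.5,.13,0.],z=z); print('lift',z,q.round(4),r.round(1).tolist())
# tray
uv=[(191,4),(372,10),(352,225),(199,220)]
q,r=fit(p,uv,np.array([(-125,-100,24),(-125,100,24),(125,100,24),(125,-100,24)])/1e3,[.47,.36,0.],z=0); print('tray',q.round(4),r.round(1).tolist())
E
```

```text
wedge [0.4531 0.4138 1.618 ] [[0.3, 0.2], [-0.0, -0.1], [-0.2, -0.3], [0.1, -0.0], [-0.1, 0.2]]
grip [0.4531 0.4135 1.6145] [[-1.0, -0.5], [1.0, -0.4], [0.6, 0.3], [-0.6, 0.7]]
lift [0.5079 0.1827 0.1206 0.0352] [[0.5, 1.1], [1.1, -0.9], [-0.7, -1.0], [-1.0, 0.7]]
lift 0.03 [0.5084 0.1802 0.1207] [[1.2, 1.6], [0.7, -0.3], [-1.4, -1.6], [-0.6, -0.0]]
lift 0.05 [0.5067 0.1898 0.1202] [[-1.8, -0.3], [2.5, -2.8], [1.3, 1.0], [-2.1, 3.0]]
lift 0.07 [0.505  0.1995 0.1195] [[-5.2, -2.4], [4.6, -5.5], [4.3, 3.9], [-3.7, 6.3]]
tray [ 0.47    0.3575 -0.0325] [[-2.2, -2.1], [2.0, -1.2], [0.8, 2.5], [-0.6, 2.7]]
```

Run:
```python
from h import *
rel([0.4531,.4137,.10],1.617); rel([0.4531,.4137,.030],1.617)
```

```text
rel shift cm [8.61, 4.82, 15.06] rot [0.0, 0.0, -0.045]
rel shift cm [8.61, 4.81, 22.06] rot [0.0, 0.0, -0.045]
```

>>> {"name": "play_rows", "arguments": {"moves": [[[8.6,4.8,7],[0,0,-0.045],4.5],[[8.6,4.8,15],[0,0,-0.045],4.5],[[8.6,4.8,15],[0,0,-0.045],4.5],[[8.6,4.8,18],[0,0,-0.045],4.5],[[8.6,4.8,20],[0,0,-0.045],4.5],[[8.6,4.8,22],[0,0,-0.045],4.5],[[8.6,4.8,22],[0,0,-0.045],4.5],[[8.6,4.8,22],[0,0,-0.045],4.5]], "grip_force": 50}}

```text
time: 4.15
ee_pos: [0.4545, 0.4135, 0.0316]
eef_rot: [-0.022, 1.0, 0.001, 0.001]
ft_force: [1.1, 0.4, 0.5]
width: 0.0449
```

Run:
```python
from h import *
p=camera('wrist'); save(p,'w2'); s=read_state(); print(s['ee_pos'],s['time'],s['width'],s['ft_force'])
rel([0.4531,.4137,.030],1.617)
```

```text
[0.45450159 0.41356967 0.03179233] 4.2 0.04491744933109869 [ 0.16698866  1.01801917 -0.65039202]
rel shift cm [0.14, 0.02, 0.18] rot [0.001, 0.001, -0.001]
```

View pics/w2.png

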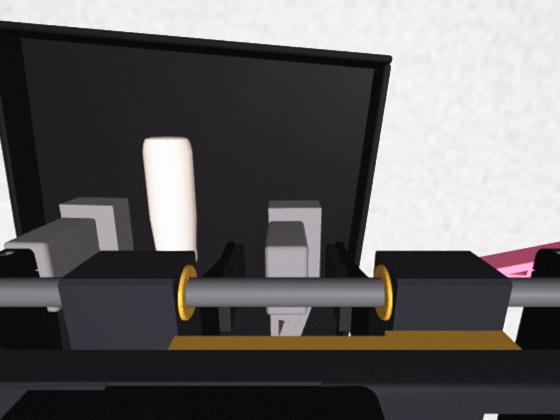

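>>> {"name": "play_rows", "arguments": {"moves": [[[0,0,0],[0,0,0],1.5],[[0,0,0],[0,0,0],1.5],[[0,0,0],[0,0,0],1.5],[[0,0,0],[0,0,0],1.5],[[0,0,0],[0,0,0],1.5]], "grip_force": 50}}

```text
time: 4.82
ee_pos: [0.4538, 0.4132, 0.0308]
eef_rot: [-0.023, 1.0, 0.0, 0.0]
ft_force: [0.3, -0.0, 2.1]
width: 0.0197
```

Run:
```python
from h import *
# rack rough: origin, yaw -> look pose for rack. tool y along rack x (az=.13), tool x = ?
s=read_state(); print(s['ee_pos'],s['width'])
o=np.array([.474,-.225,0]);a=.13
for y,z in ((165,.2),):
    t=frame2w(o,a,[(95e-3,y/1e3,z)])[0]; print(t); rel(t,a)
```

```text
[0.45377376 0.41321324 0.03075874] 0.019740092211516597
[ 0.54680875 -0.04907704  0.2       ]
rel shift cm [-7.21, -46.6, -16.94] rot [0.0, -0.0, 1.486]
```

Run:
```python
from h import *
o=np.array([.474,-.225,0]);a=.13
t=frame2w(o,a,[(40e-3,-60/1e3,.25)])[0]; print(t); rel(t,a)
```

```text
[ 0.52144052 -0.27930835  0.25      ]
rel shift cm [-3.63, -69.48, -21.95] rot [0.0, -0.0, 1.486]
```

>>> {"name": "play_rows", "arguments": {"moves": [[[0,0,-2],[0,0,0],1.5],[[0,0,-6],[0,0,0],1.5],[[0,0,-12],[0,0,0],1.5],[[0,0,-18],[0,0,0],1.5],[[0,0,-22],[0,0,0],1.5],[[0,0,-22],[0,0,0],1.5]]}}

```text
time: 5.58
ee_pos: [0.4548, 0.4139, 0.2556]
eef_rot: [-0.023, 1.0, 0.003, 0.003]
ft_force: [0.3, 0.4, -2.3]
width: 0.0195
```

>>> {"name": "play_rows", "arguments": {"moves": [[[0,-6,0],[0,0,0.18],1.5],[[-1,-12,0],[0,0,0.36],1.5],[[-1,-18,0],[0,0,0.54],1.5],[[-1.5,-24,0],[0,0,0.72],1.5],[[-2,-30,0],[0,0,0.9],1.5],[[-2.3,-36,0],[0,0,1.08],1.5],[[-2.6,-42,0],[0,0,1.26],1.5],[[-2.6,-42,0],[0,0,1.26],1.5]]}}

```text
time: 6.58
ee_pos: [0.498, -0.0108, 0.2502]
eef_rot: [0.575, 0.818, -0.001, -0.0]
ft_force: [-0.8, 1.1, -0.7]
width: 0.0199
```

Run:
```python
from h import *
o=np.array([.474,-.225,0]);a=.13
t=frame2w(o,a,[(40e-3,-60/1e3,.25)])[0]; print(t); rel(t,a); print(read_state()['joint_positions'])
```

```text
[ 0.52144052 -0.27930835  0.25      ]
rel shift cm [-26.06, -6.89, 0.04] rot [-0.001, 0.001, 0.216]
[-0.44785566  0.02361393  0.3865416   1.76446853 -0.0081932   1.35612814
  0.28597551]
```

>>> {"name": "play_rows", "arguments": {"moves": [[[-6,-1.5,0],[0,0,0.1],1.5],[[-12,-3,0],[0,0,0.216],1.5],[[-18,-5,0],[0,0,0.216],1.5],[[-24,-6.3,0],[0,0,0.216],1.5],[[-26,-6.9,0],[0,0,0.216],1.5],[[-26,-6.9,0],[0,0,0.216],1.5],[[-26,-6.9,0],[0,0,0.216],1.5]]}}

```text
time: 7.45
ee_pos: [0.5249, -0.2713, 0.25]
eef_rot: [0.655, 0.756, 0.0, -0.001]
ft_force: [-0.1, 0.6, -2.6]
width: 0.0199
```

Run:
```python
from h import *; import pickle
p=camera('wrist'); save(p,'w3'); s=read_state(); print(s['ee_pos'],s['time'])
pickle.dump(p,open('w3.pkl','wb'))
cv2.imwrite('pics/z4.png',cv2.resize(p['frame'][:260,80:480,::-1],None,fx=2,fy=2,interpolation=cv2.INTER_CUBIC))
for q in ['carrier1','rack','nose','rear_bar','slot_mouth']:
    print(q,[(round(d['conf'],2),np.round(d['at']).tolist()) for d in recognise(p,q)][:6])
```

```text
[ 0.52498965 -0.27117497  0.25014353] 7.5
carrier1 [(0.76, [239.0, 117.0]), (0.72, [240.0, 216.0]), (0.69, [239.0, 169.0]), (0.49, [287.0, 88.0])]
rack [(0.67, [288.0, 88.0])]
nose [(0.56, [282.0, 145.0]), (0.55, [288.0, 89.0])]
rear_bar [(0.81, [288.0, 140.0])]
slot_mouth [(0.77, [287.0, 88.0])]
```

View pics/z4.png

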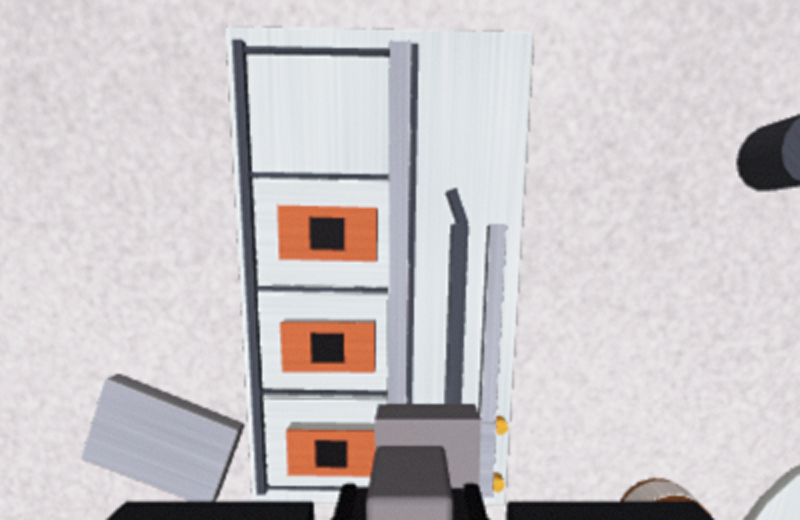

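Run:
```python
from h import *; import pickle
p=pickle.load(open('w3.pkl','rb'))
uv=np.array([(533,33),(228,27),(467,224),(450,224),(487,225),(506,225),(327,233),(328,347),(331,454),(389,41),(413,41)])/2+[80,0]
P=np.array([(117,145,10),(-58,145,10),(82,40,27),(72,40,27),(94,40,28),(104,40,28),(0,33,38),(0,-33,38),(0,-99,38),(35,135,28),(47,135,28)])/1e3
k=[0,1,2,3,4,5,6,7,8]
q,r=fit(p,uv[k],P[k],[.474,-.225,.13],z=0); print('rack',q.round(4)); print(r.round(1).tolist())
im=p['frame'][:260,80:480,::-1]; im=cv2.resize(im,None,fx=2,fy=2,interpolation=cv2.INTER_CUBIC)
for a in proj(p,frame2w([q[0],q[1],0],q[2],P)): cv2.circle(im,tuple(int(v) for v in ((a-[80,0])*2)),3,(0,0,255),1)
cv2.imwrite('pics/z5.png',im)
o=np.array([q[0],q[1],0])
t=frame2w(o,q[2],[(94e-3,.172,.20)])[0]; print(t); rel(t,q[2])
```

```text
rack [ 0.4711 -0.2335  0.1253]
[[1.3, -1.0], [-1.8, -0.8], [0.7, 0.2], [0.6, 0.1], [1.1, -0.1], [0.2, 0.0], [-0.9, 0.7], [-0.3, 1.3], [-0.8, 0.2]]
[ 0.54287547 -0.05109235  0.2       ]
rel shift cm [21.65, 4.9, 5.07] rot [0.0, -0.0, 0.016]
```

View pics/z5.png

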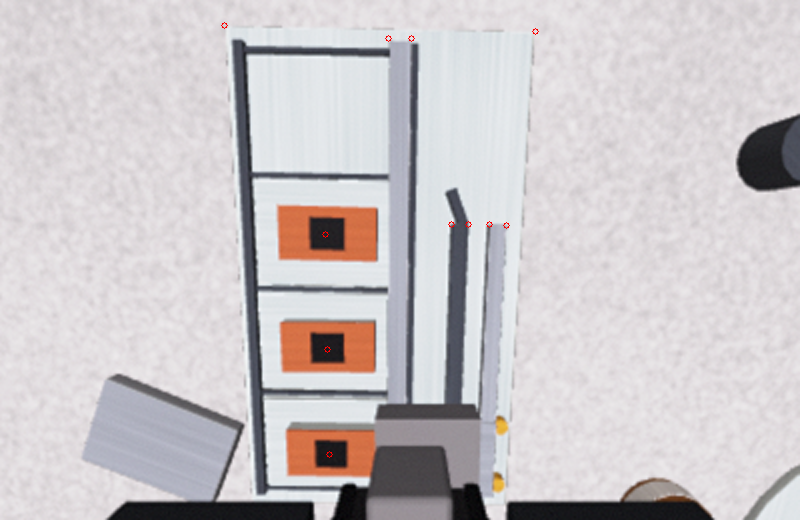

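```bash
python3 - <<'E'
from h import *; import pickle
p=pickle.load(open('w3.pkl','rb'))
uv=np.array([(533,33),(228,27),(467,224),(450,224),(487,225),(506,225),(327,233),(328,347),(331,454)])/2+[80,0]
P=np.array([(117,145,10),(-58,145,10),(82,40,27),(72,40,27),(94,40,28),(104,40,28),(0,33,38),(0,-33,38),(0,-99,38)])/1e3
q,r=fit(p,uv,P,[.474,-.225,.13,0]); print('rack',q.round(4)); print(r.round(1).tolist())
k=[2,3,4,5]
def f(q): return (proj(p,frame2w([q[0],q[1],0],.1253,P[k]))-uv[k]).ravel()
print(least_squares(f,[.47,-.23]).x)
# rear bar line direction / rail edges far ends
E
python3 - <<'E'
from h import *
ps=camera('scene');pd=camera('side')
for p,n in ((ps,'s'),(pd,'d')):
    save(p,'c1'+n)
    im=p['frame'][:,:,::-1].copy(); im=cv2.resize(im,None,fx=4,fy=4,interpolation=cv2.INTER_CUBIC)
    P=np.array([(117,145,10),(-58,145,10),(117,-145,10),(-58,-145,10),(82,40,27),(72,40,27),(94,40,28),(104,40,28),(0,33,38),(0,-33,38),(0,-99,38)])/1e3
    U=proj(p,frame2w([.4711,-.2335,0],.1253,P))
    for a in U: cv2.circle(im,tuple(int(v*4+2) for v in a),4,(0,0,255),1)
    c=U.mean(0)*4; x,y=max(int(c[0])-250,0),max(int(c[1])-220,0); cv2.imwrite(f'pics/c1{n}.png',im[y:y+440,x:x+500])
a=cv2.imread('pics/c1s.png');b=cv2.imread('pics/c1d.png'); cv2.imwrite('pics/c1.png',cv2.resize(np.hstack([a,b]),(800,352)))
E
```

```text
rack [ 0.471  -0.2332  0.1251 -0.0047]
[[0.5, 0.1], [-0.6, 0.3], [0.3, 0.1], [0.3, -0.0], [0.6, -0.2], [-0.4, -0.1], [-0.4, 0.5], [0.2, 0.5], [-0.4, -1.2]]
[ 0.47039609 -0.23353513]
```

View pics/c1.png

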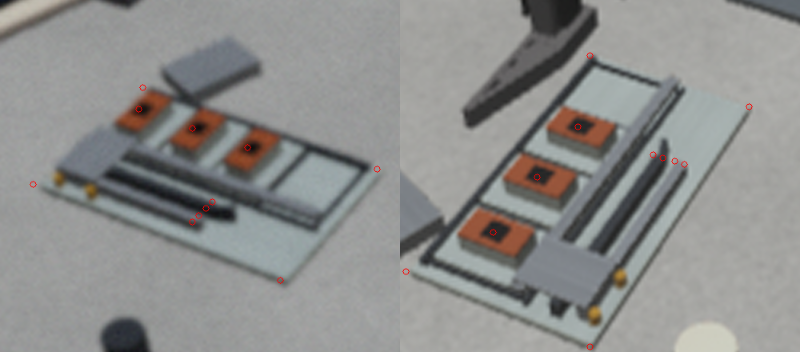

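```bash
cat >> h.py <<'E'
RO=np.array([.4706,-.2334,0]); RY=.1252
def relrack(x,y,z,extra=0): # mm
    t=frame2w(RO,RY,[(x/1e3,y/1e3,z/1e3)])[0]; rel(t,RY+extra)
def inrack():
    s=read_state(); d=s['ee_pos']-RO; c,sn=np.cos(RY),np.sin(RY)
    print('TCP in rack mm',np.round([c*d[0]+sn*d[1],-sn*d[0]+c*d[1],d[2]] ,4)*1000,'F',np.round(s['ft_force'],1),'F rack',np.round([c*s['ft_force'][0]+sn*s['ft_force'][1],-sn*s['ft_force'][0]+c*s['ft_force'][1]],1),'w',round(s['width'],4),'t',s['time'])
E
python3 - <<'E'
from h import *
relrack(94,175,200); inrack()
E
```

```text
rel shift cm [22.0, 4.86, 5.07] rot [0.0, -0.0, 0.015]
TCP in rack mm [ 48.8 -45.8 250.6] F [ 0.1  0.2 -1.4] F rack [0.1 0.2] w 0.0196 t 7.85
```

>>> {"name": "play_rows", "arguments": {"moves": [[[6,1.3,1],[0,0,0.015],1.5],[[12,2.6,2],[0,0,0.015],1.5],[[18,4,4],[0,0,0.015],1.5],[[22,4.9,5],[0,0,0.015],1.5],[[22,4.9,8],[0,0,0.015],1.5],[[22,4.9,12],[0,0,0.015],1.5],[[22,4.9,15],[0,0,0.015],1.5],[[22,4.9,15],[0,0,0.015],1.5]]}}

```text
time: 8.85
ee_pos: [0.5409, -0.0484, 0.0988]
eef_rot: [0.662, 0.75, -0.001, -0.001]
ft_force: [0.0, 0.8, -1.4]
width: 0.0194
```

Run:
```python
from h import *
inrack(); relrack(94,175,60)
ps=camera('scene');pd=camera('side')
c=lambda p,x,y:cv2.resize(p['frame'][y:y+110,x:x+100,::-1],None,fx=4,fy=4,interpolation=cv2.INTER_CUBIC)
cv2.imwrite('pics/c2.png',np.hstack([c(ps,160,120),c(pd,180,180)]))
inrack()
```

```text
TCP in rack mm [ 92.9 174.8  98.8] F [ 0.   0.8 -1.4] F rack [0.1 0.8] w 0.0194 t 8.85
rel shift cm [0.02, 0.13, 3.88] rot [-0.004, -0.0, -0.0]
TCP in rack mm [ 94.9 174.4 101.6] F [ 0.3 -0.1 -1.5] F rack [ 0.3 -0.1] w 0.0192 t 8.95
```

View pics/c2.png

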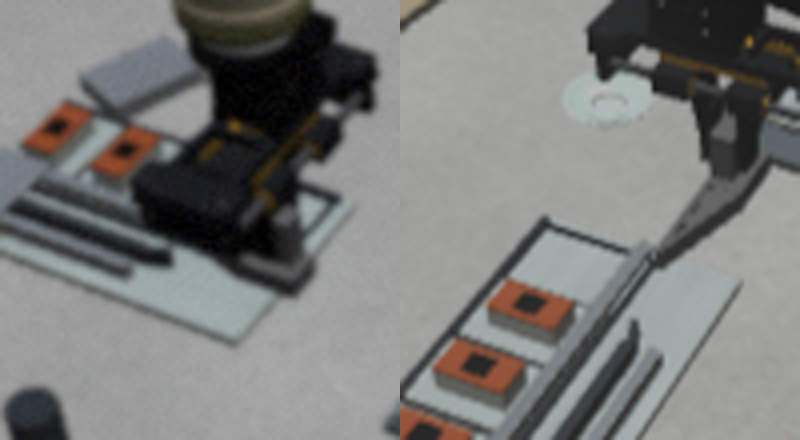

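>>> {"name": "play_rows", "arguments": {"moves": [[[0,-0.1,3],[0,0,0],1.5],[[0,-0.1,5],[0,0,0],1.5],[[0,-0.1,6.0],[0,0,0],1.5],[[0,-0.1,6.2],[0,0,0],1.5],[[0,-0.1,6.35],[0,0,0],1.5],[[0,-0.1,6.35],[0,0,0],1.5],[[0,-0.1,6.35],[0,0,0],1.5]]}}

```text
time: 9.82
ee_pos: [0.5417, -0.0485, 0.0375]
eef_rot: [0.662, 0.75, 0.0, 0.0]
ft_force: [0.2, -0.4, -0.9]
width: 0.0196
```

Run:
```python
from h import *
ps=camera('scene');pd=camera('side')
c=lambda p,x,y:cv2.resize(p['frame'][y:y+110,x:x+100,::-1],None,fx=4,fy=4,interpolation=cv2.INTER_CUBIC)
cv2.imwrite('pics/c3.png',np.hstack([c(ps,160,120),c(pd,180,180)]))
inrack()
```

```text
TCP in rack mm [ 93.5 174.5  37.3] F [-0.3 -0.3 -1.2] F rack [-0.3 -0.3] w 0.0195 t 9.925
```

View pics/c3.png

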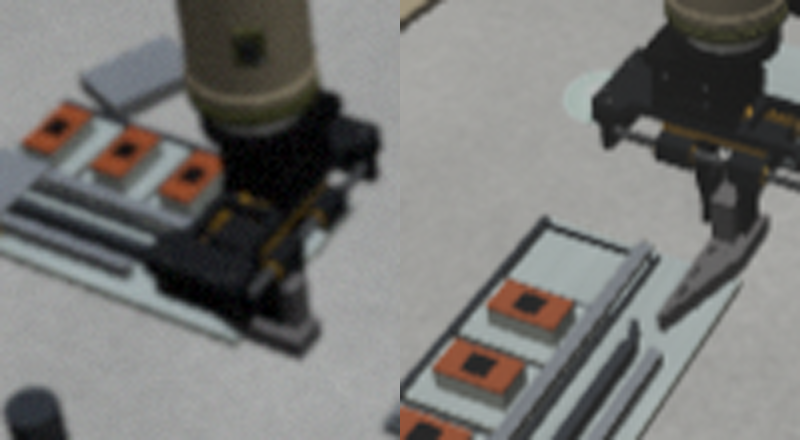

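Run:
```python
from h import *
for n,x0,y0 in (('scene',160,120),('side',180,180)):
    p=camera(n)
    P=np.array([(83.5,69.5,28.5),(88.5,69.5,28.5),(94,40,28),(104,40,28),(82,40,27),(72,40,27),(74,60,27),(117,145,10)])/1e3
    U=(proj(p,frame2w(RO,RY,P))-[x0,y0]); print(n,(U*4).round().tolist())
    im=cv2.resize(p['frame'][y0:y0+110,x0:x0+100,::-1],None,fx=6,fy=6,interpolation=cv2.INTER_CUBIC)
    if n=='side':
        for a in U: cv2.circle(im,tuple(int(v*6+3) for v in a),3,(0,0,255),1)
        cv2.imwrite('pics/c4.png',im[150:590])
```

```text
scene [[165.0, 260.0], [161.0, 264.0], [125.0, 257.0], [117.0, 265.0], [134.0, 248.0], [142.0, 240.0], [162.0, 250.0], [227.0, 338.0]]
side [[251.0, 313.0], [257.0, 315.0], [245.0, 345.0], [257.0, 350.0], [230.0, 341.0], [218.0, 337.0], [233.0, 319.0], [338.0, 277.0]]
```

View pics/c4.png

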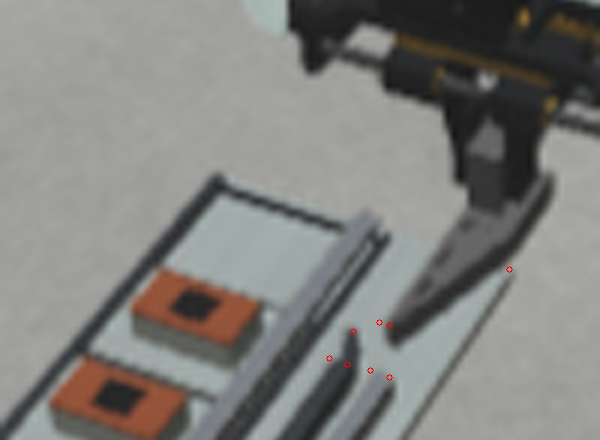

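>>> {"name": "play_rows", "arguments": {"moves": [[[-1,0,0],[0,0,0],1.5],[[-2,0,0],[0,0,0],1.5],[[-3,0,0],[0,0,0],1.5],[[-4,0,0],[0,0,0],1.5],[[-4.5,0,0],[0,0,0],1.5],[[-4.5,0,0],[0,0,0],1.5]]}}

```text
time: 10.78
ee_pos: [0.5471, -0.0936, 0.037]
eef_rot: [0.662, 0.75, -0.0, 0.0]
ft_force: [0.4, 0.5, -1.8]
width: 0.0195
```

Run:
```python
from h import *
inrack()
p=camera('side'); x0,y0=180,180
im=cv2.resize(p['frame'][y0:y0+110,x0:x0+100,::-1],None,fx=6,fy=6,interpolation=cv2.INTER_CUBIC)
cv2.imwrite('pics/c5.png',im[150:590]); inrack()
```

```text
TCP in rack mm [ 93.3 129.1  37. ] F [ 0.4  0.5 -1.8] F rack [0.5 0.4] w 0.0195 t 10.775
TCP in rack mm [ 93.4 129.6  37. ] F [ 0.4 -0.1 -2. ] F rack [ 0.4 -0.2] w 0.0195 t 10.825
```

View pics/c5.png

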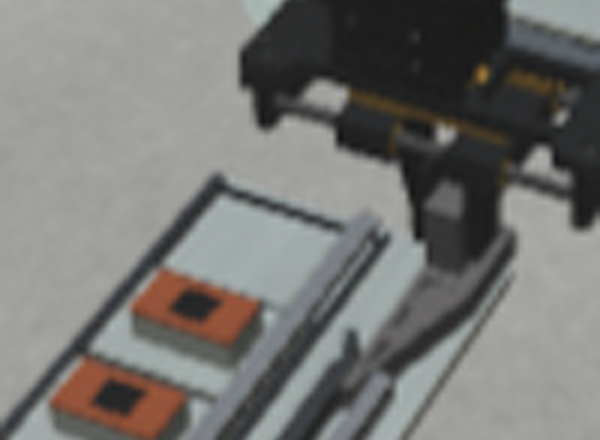

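>>> {"name": "play_rows", "arguments": {"moves": [[[-1,0,0],[0,0,0],1.5],[[-2,-0.05,0],[0,0,0],1.5],[[-3,-0.05,0],[0,0,0],1.5],[[-4,-0.1,0],[0,0,0],1.5],[[-5,-0.1,0],[0,0,0],1.5],[[-5,-0.1,0],[0,0,0],1.5]], "grip_force": 60}}

```text
time: 11.58
ee_pos: [0.5517, -0.1424, 0.0369]
eef_rot: [0.661, 0.75, 0.0, -0.001]
ft_force: [-2.5, 2.5, 1.7]
width: 0.0193
```

Run:
```python
from h import *
inrack()
```

```text
TCP in rack mm [91.9 80.1 36.9] F [-2.5  2.5  1.7] F rack [-2.1  2.8] w 0.0193 t 11.575
```

>>> {"name": "play_rows", "arguments": {"moves": [[[-1,0,0],[0,0,0],1.5],[[-2,0,0],[0,0,0],1.5],[[-3,0,0],[0,0,0],1.5],[[-3.4,0,0],[0,0,0],1.5],[[-3.6,0,0],[0,0,0],1.5],[[-3.6,0,0],[0,0,0],1.5]]}}

```text
time: 12.32
ee_pos: [0.5562, -0.1776, 0.0368]
eef_rot: [0.661, 0.75, 0.0, -0.001]
ft_force: [-3.5, 4.7, 1.7]
width: 0.0195
```

Run:
```python
from h import *
inrack()
p=camera('side'); x0,y0=150,200
im=cv2.resize(p['frame'][y0:y0+110,x0:x0+130,::-1],None,fx=5,fy=5,interpolation=cv2.INTER_CUBIC)
cv2.imwrite('pics/c6.png',im); p=camera('wrist'); save(p,'w6'); inrack()
```

```text
TCP in rack mm [91.9 44.7 36.8] F [-3.5  4.7  1.7] F rack [-2.9  5.1] w 0.0195 t 12.325
TCP in rack mm [91.9 44.7 36.7] F [-3.3  4.5  1.6] F rack [-2.7  4.9] w 0.0199 t 12.425
```

View pics/c6.png

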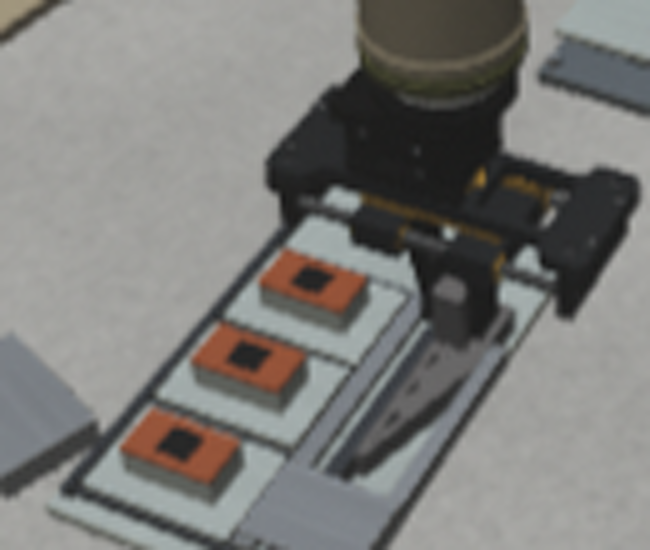

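View pics/w6.png

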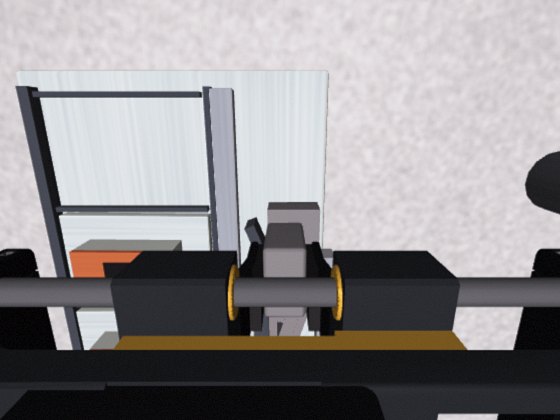

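>>> {"name": "play_rows", "arguments": {"moves": [[[0,0,0],[0,0,0],4],[[0,0,0],[0,0,0],4],[[0,0,0],[0,0,0],4],[[0,0,-2],[0,0,0],4],[[0,0,-6],[0,0,0],4],[[0,0,-12],[0,0,0.0],4],[[-3,-2,-18],[0,0,0.18],4],[[-6,-4,-20],[0,0,0.36],4]]}}

```text
time: 13.42
ee_pos: [0.5253, -0.2441, 0.2418]
eef_rot: [0.787, 0.618, 0.002, 0.002]
ft_force: [1.1, -0.9, -0.0]
width: 0.04
```

Run:
```python
from h import *
relrack(30,0,250,-np.pi/2); inrack()
```

```text
rel shift cm [0.81, -2.76, -0.83] rot [0.004, -0.004, 1.206]
TCP in rack mm [ 52.9 -17.4 241.8] F [ 1.1 -0.9 -0. ] F rack [ 1.  -1.1] w 0.04 t 13.425
```

>>> {"name": "play_rows", "arguments": {"moves": [[[0.2,-1,-0.5],[0,0,0.18],4],[[0.8,-2.8,-0.8],[0,0,0.36],4],[[0.8,-2.8,-0.8],[0,0,0.54],4],[[0.8,-2.8,-0.8],[0,0,0.72],4],[[0.8,-2.8,-0.8],[0,0,0.9],4],[[0.8,-2.8,-0.8],[0,0,1.08],4],[[0.8,-2.8,-0.8],[0,0,1.206],4],[[0.8,-2.8,-0.8],[0,0,1.206],4]]}}

```text
time: 14.42
ee_pos: [0.4992, -0.2291, 0.2462]
eef_rot: [0.998, 0.065, 0.001, -0.0]
ft_force: [-0.0, 1.5, 0.4]
width: 0.04
```

Run:
```python
from h import *; import pickle
camera('side');p=camera('wrist'); save(p,'w7'); inrack(); print(read_state()['joint_positions'])
pickle.dump(p,open('w7.pkl','wb'))
cv2.imwrite('pics/z7.png',cv2.resize(p['frame'][:260,80:480,::-1],None,fx=2,fy=2,interpolation=cv2.INTER_CUBIC))
```

```text
TCP in rack mm [ 28.9   0.8 245.8] F [ 0.2 -0.1  0.3] F rack [ 0.1 -0.1] w 0.0398 t 14.525
[-0.32669834  0.17152988  0.76554239  1.66479063 -0.12198413  1.35339013
 -0.98031782]
```

View pics/z7.png

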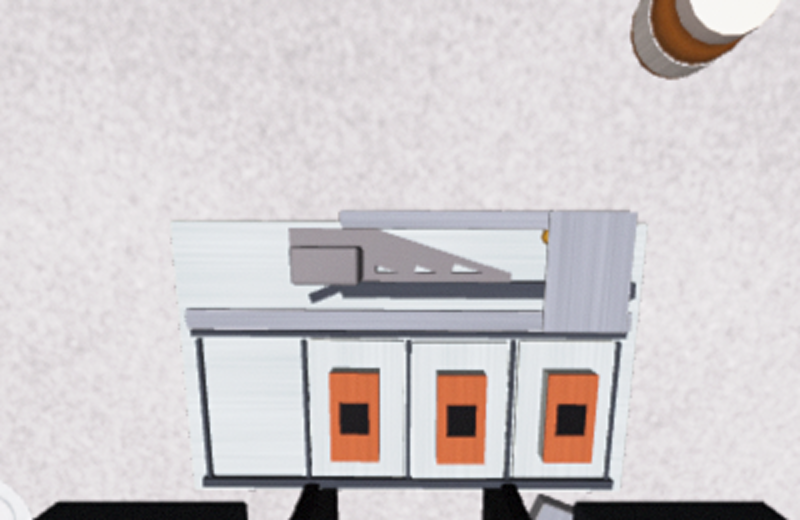

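Run:
```python
from h import *; import pickle
p=pickle.load(open('w7.pkl','rb'))
def toR(w): 
    d=w-RO; c,s=np.cos(RY),np.sin(RY); return np.round(np.array([c*d[0]+s*d[1],-s*d[0]+c*d[1],d[2]])*1e3,1)
for u in [(354,419),(461,421),(571,420)]:
    print(toR(atz(p,np.array(u)/2+[80,0],.038)))
for q in ((330,371),(379,371),(379,462),(331,463)),((436,371),(486,371),(487,463),(436,463)),((548,371),(598,373),(594,463),(543,462)):
    uv=np.array(q)/2+[80,0]
    P=np.array([(28,15,38),(28,-15,38),(-28,-15,38),(-28,15,38)])/1e3
    f,r=fit(p,uv,P,[.48,-.23,.12],z=0); print(toR(np.array([f[0],f[1],0])),f.round(4),r.round(1).tolist())
print('wedge corner',toR(atz(p,np.array((382,230))/2+[80,0],.028)),'rearbar',toR(atz(p,np.array((341,228))/2+[80,0],.028)),'nose',[toR(atz(p,np.array(k)/2+[80,0],.028)) for k in ((189,330),(400,331),(341,282),(500,273))])
uv=np.array([(172,222),(648,225)])/2+[80,0]; print([toR(atz(p,u,.01)) for u in uv])
```

```text
[ 0.5 33.3 38. ]
[ -0.3 -31.9  38. ]
[  0.8 -98.8  38. ]
[ 1.4 32.8  0. ] [ 0.4679 -0.2007  0.1201] [[-0.5, 0.5], [0.2, 0.8], [0.2, -0.3], [0.0, -1.1]]
[  1.7 -32.    0. ] [ 0.4763 -0.2649  0.1535] [[0.1, 1.1], [0.2, 0.5], [-0.8, -1.1], [0.5, -0.6]]
[  2.  -98.5   0. ] [ 0.4849 -0.3309  0.142 ] [[0.2, 1.1], [0.3, -0.2], [-0.9, -0.8], [0.4, -0.1]]
wedge corner [110.9  16.1  28. ] rearbar [111.8  39.7  28. ] nose [array([ 52.6, 132.3,  28. ]), array([52.8,  5.6, 28. ]), array([81.4, 40.4, 28. ]), array([ 87.2, -53. ,  28. ])]
[array([114.9, 143.1,  10. ]), array([ 115.2, -143.4,   10. ])]
```

Run:
```python
from h import *
relrack(0.5,33,60,-np.pi/2);relrack(0.5,33,21,-np.pi/2)
```

```text
rel shift cm [-2.84, -3.24, 18.57] rot [-0.0, -0.001, 0.007]
rel shift cm [-2.84, -3.24, 22.47] rot [-0.0, -0.001, 0.007]
```

>>> {"name": "play_rows", "arguments": {"moves": [[[-2.8,-3.2,5],[0,0,0.007],4.5],[[-2.8,-3.2,11],[0,0,0.007],4.5],[[-2.8,-3.2,16],[0,0,0.007],4.5],[[-2.8,-3.2,18.5],[0,0,0.007],4.5],[[-2.8,-3.2,20.5],[0,0,0.007],4.5],[[-2.8,-3.2,22.0],[0,0,0.007],4.5],[[-2.8,-3.2,22.4],[0,0,0.007],4.5],[[-2.8,-3.2,22.4],[0,0,0.007],4.5]], "grip_force": 30}}

```text
time: 15.52
ee_pos: [0.4676, -0.2009, 0.0214]
eef_rot: [0.998, 0.062, 0.0, 0.0]
ft_force: [0.7, 0.3, 0.5]
width: 0.0449
```

Run:
```python
from h import *
inrack(); relrack(0.5,33,21,-np.pi/2); camera('wrist'); inrack()
```

```text
TCP in rack mm [ 1.  32.6 21.4] F [0.7 0.3 0.5] F rack [0.7 0.2] w 0.0449 t 15.525
rel shift cm [-0.05, -0.04, 0.04] rot [0.0, -0.0, -0.002]
TCP in rack mm [ 1.2 32.6 21.6] F [ 0.1 -0.8 -0.4] F rack [ 0.  -0.8] w 0.0451 t 15.575
```

Grip, then lift.

>>> {"name": "play_rows", "arguments": {"moves": [[[-0.1,0,0],[0,0,0],2.6],[[-0.1,0,0],[0,0,0],2.6],[[-0.1,0,0],[0,0,0],2.6],[[-0.1,0,0],[0,0,0],2.6],[[-0.1,0,-1],[0,0,0],2.6],[[-0.1,0,-3],[0,0,0],2.6],[[-0.1,0,-8],[0,0,0],2.6],[[-0.1,0,-13],[0,0,0],2.6]], "grip_force": 35}}

```text
time: 16.58
ee_pos: [0.4658, -0.2013, 0.1527]
eef_rot: [0.998, 0.061, -0.0, 0.0]
ft_force: [1.2, 1.7, -1.2]
width: 0.0299
```

Run:
```python
from h import *
inrack(); p=camera('side'); cv2.imwrite('pics/c8.png',cv2.resize(p['frame'][180:320,140:320,::-1],None,fx=4,fy=4,interpolation=cv2.INTER_CUBIC)); rel([.508-.0,.183,.25],.1206-np.pi/2); inrack(); print(read_state()['ft_force'])
```

```text
TCP in rack mm [ -0.7  32.5 152.7] F [ 1.2  1.7 -1.2] F rack [1.4 1.6] w 0.0299 t 16.575
rel shift cm [8.62, -37.81, -9.14] rot [0.002, -0.007, 0.0]
TCP in rack mm [  1.9  30.5 158.9] F [ 4.4 -2.4  5.4] F rack [ 4.1 -3. ] w 0.0297 t 16.625
[ 4.39633983 -2.44540932  5.41385537]
```

View pics/c8.png

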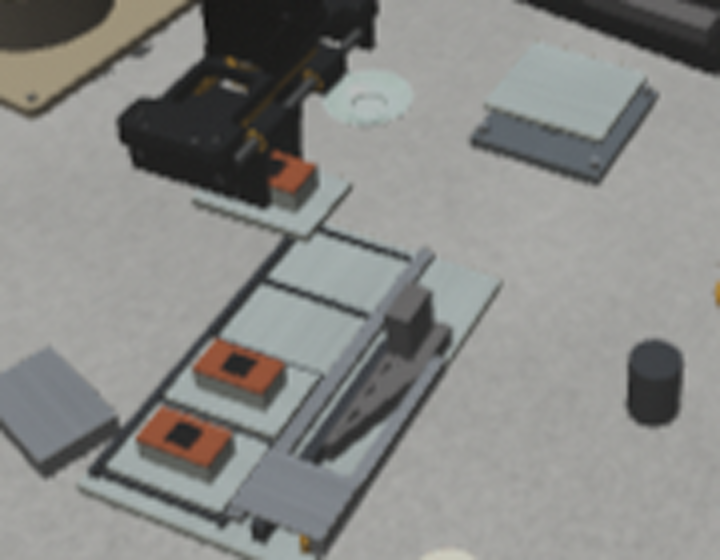

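>>> {"name": "play_rows", "arguments": {"moves": [[[0,-4,-4],[0,0,0],2.6],[[1,-10,-9],[0,0,0],2.6],[[2,-16,-9],[0,0,0],2.6],[[2,-22,-9],[0,0,0],2.6],[[1,-28,-9],[0,0,0],2.6],[[0,-34,-9],[0,0,0],2.6],[[-0.7,-37.8,-9],[0,0,0],2.6],[[-0.7,-37.8,-9],[0,0,0],2.6]]}}

```text
time: 17.62
ee_pos: [0.4119, 0.1762, 0.241]
eef_rot: [0.998, 0.064, 0.0, -0.0]
ft_force: [0.5, 0.3, -1.0]
width: 0.0297
```

Run:
```python
from h import *; import pickle
camera('side');p=camera('wrist'); save(p,'w9'); s=read_state(); print(s['ee_pos'],s['ft_force'],s['joint_positions'],s['width'])
pickle.dump(p,open('w9.pkl','wb'))
```

```text
[0.41325584 0.17279443 0.2410783 ] [ 0.48975289 -0.54325604 -2.11868453] [-0.8386348  -0.09294672  0.32176956  1.88805412  0.03068948  1.34180253
 -1.97322063] 0.029524897126543454
```

View pics/w9.png

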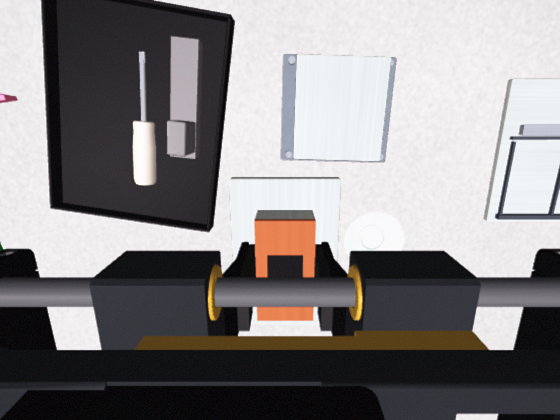

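Run:
```python
import cv2
a=cv2.imread('pics/w9.png')[40:180,265:410]; cv2.imwrite('pics/z9.png',cv2.resize(a,None,fx=4,fy=4,interpolation=cv2.INTER_CUBIC))
```

```text
(no output)
```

View pics/z9.png

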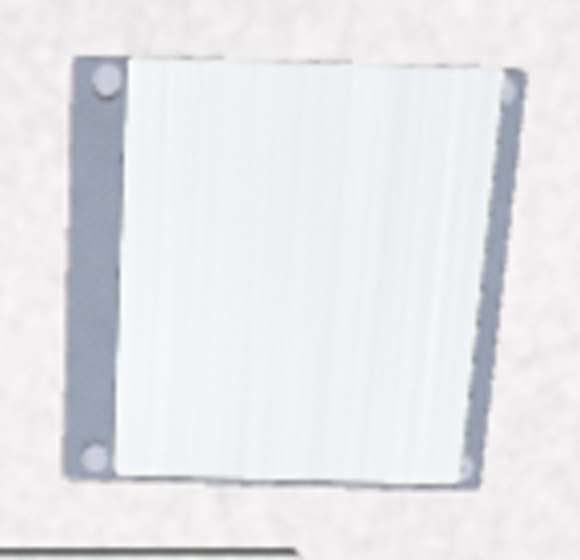

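```bash
python3 - <<'E'
from h import *; import pickle
p=pickle.load(open('w9.pkl','rb'))
g=lambda L:(np.array(L)+.5)/4-.5+[265,40]
A=g([(128,58),(503,69),(464,486),(114,475)]);B=g([(74,57),(526,70),(481,489),(64,478)])
PA=np.array([(55,50,0),(55,-50,0),(-55,-50,0),(-55,50,0)])/1e3;PB=np.array([(60,65,0),(60,-65,0),(-60,-65,0),(-60,65,0)])/1e3
q,r=fit(p,A,PA,[.5,.18,.12,.04]);print(q.round(4),r.round(1).tolist())
for z in (.03,.035,.04,.045,.05):
    q,r=fit(p,A,PA,[.5,.18,.12],z=z);print(z,q.round(4),(r**2).sum().round(1))
def f(v): return np.r_[(proj(p,frame2w([v[0],v[1],v[3]],v[2],PA))-A).ravel(),(proj(p,frame2w([v[0],v[1],v[4]],v[2],PB))-B).ravel()]
r=least_squares(f,[.5,.18,.12,.04,.02]);print(r.x.round(4),r.fun.reshape(-1,2).round(1).tolist())
# side, scene: both
for n in ('scene','side'):
    c=camera(n); x,y=(250,180) if n=='scene' else (245,175)
    cv2.imwrite(f'pics/l_{n}.png',cv2.resize(c['frame'][y:y+65,x:x+75,::-1],None,fx=6,fy=6,interpolation=cv2.INTER_CUBIC)); pickle.dump(c,open(f'l_{n}.pkl','wb'))
cv2.imwrite('pics/l.png',np.hstack([cv2.imread('pics/l_scene.png'),cv2.imread('pics/l_side.png')])[:, :800+100])
E
python3 -c "
import cv2;a=cv2.imread('pics/l.png');print(a.shape)"
```

```text
[0.5069 0.123  0.1014 0.0363] [[-0.0, 0.1], [0.5, -0.2], [-0.8, -0.3], [0.3, 0.4]]
0.03 [0.5075 0.122  0.1013] 6.7
0.035 [0.5071 0.1228 0.1014] 1.5
0.04 [0.5066 0.1235 0.1014] 3.2
0.045 [0.5062 0.1243 0.1015] 12.4
0.05 [0.5058 0.1251 0.1015] 29.7
[0.5072 0.1228 0.1004 0.0357 0.0067] [[0.2, -0.1], [0.5, -0.3], [-0.8, -0.5], [0.4, 0.1], [-0.2, 0.2], [0.1, -0.0], [-0.3, 0.2], [0.1, 0.4]]
(390, 900, 3)
```

View pics/l_side.png

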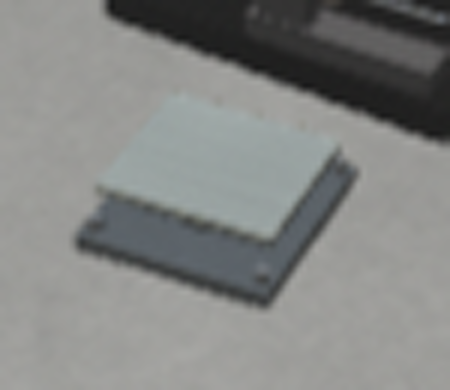

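View pics/l_scene.png

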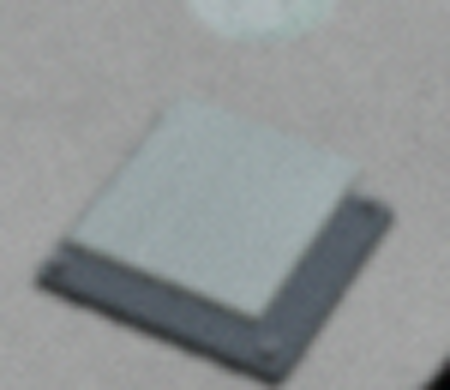

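Run:
```python
from h import *; import pickle
S=pickle.load(open('l_scene.pkl','rb'));D=pickle.load(open('l_side.pkl','rb')); W=pickle.load(open('w9.pkl','rb'))
g=lambda L,o:(np.array(L)+.5)/6-.5+o
A=g([(185,98),(360,165),(262,318),(75,240)],[250,180])
B=g([(180,94),(340,143),(272,238),(97,188)],[245,175])
P=np.array([(55,50,0),(55,-50,0),(-55,-50,0),(-55,50,0)])/1e3
U=proj(S,frame2w([.507,.123,.036],.1,P));V=proj(D,frame2w([.507,.123,.036],.1,P)); print((U).round(1).tolist(),A.round(1).tolist());print(V.round(1).tolist(),B.round(1).tolist())
```

```text
[[291.0, 233.1], [258.9, 219.9], [278.3, 195.5], [309.1, 207.3]] [[280.4, 195.9], [309.6, 207.1], [293.2, 232.6], [262.1, 219.6]]
[[300.9, 198.6], [289.2, 215.2], [259.4, 206.0], [272.3, 190.4]] [[274.6, 190.2], [301.2, 198.4], [289.9, 214.2], [260.8, 205.9]]
```

Run:
```python
from h import *; import pickle
S=pickle.load(open('l_scene.pkl','rb'));D=pickle.load(open('l_side.pkl','rb')); W=pickle.load(open('w9.pkl','rb'))
g=lambda L,o,k:(np.array(L)+.5)/k-.5+o
A=g([(262,318),(75,240),(185,98),(360,165)],[250,180],6)
B=g([(340,143),(272,238),(97,188),(180,94)],[245,175],6)
C=g([(128,58),(503,69),(464,486),(114,475)],[265,40],4)
P=np.array([(55,50,0),(55,-50,0),(-55,-50,0),(-55,50,0)])/1e3
for cams in ([(S,A),(D,B)],[(S,A),(D,B),(W,C)]):
    f=lambda v:np.concatenate([(proj(c,frame2w([v[0],v[1],v[3]],v[2],P))-u).ravel()*(1.5 if c is W else 2) for c,u in cams])
    r=least_squares(f,[.5,.12,.1,.04]); print(r.x.round(4),np.round(r.fun,1).tolist())
```

```text
[0.5061 0.1281 0.1012 0.0364] [-0.8, 2.1, -2.9, 1.7, -1.2, -0.0, 2.4, 1.2, 0.2, -1.5, -0.3, -0.2, -1.6, -1.7, -3.5, -1.5]
[0.5068 0.1244 0.1012 0.0375] [-3.4, 0.7, -5.4, 0.4, -3.5, -1.3, -0.1, -0.1, -0.4, -0.8, -1.1, 0.6, -2.4, -0.9, -4.2, -0.9, -2.0, -0.3, -0.8, -0.7, -2.6, -0.3, -1.5, 0.8]
```

Run:
```python
from h import *; import pickle
p=camera('wrist'); save(p,'w10'); s=read_state(); print(s['ee_pos'],s['time'])
pickle.dump(p,open('w10.pkl','wb'))
cv2.imwrite('pics/z10.png',cv2.resize(p['frame'][40:180,265:410,::-1],None,fx=4,fy=4,interpolation=cv2.INTER_CUBIC))
rel([.507,.124,.15],.101-np.pi/2)
```

```text
[0.41360341 0.17209805 0.24114045] 17.875
rel shift cm [8.69, 5.9, 9.12] rot [-0.0, -0.0, 0.019]
```

View pics/z10.png

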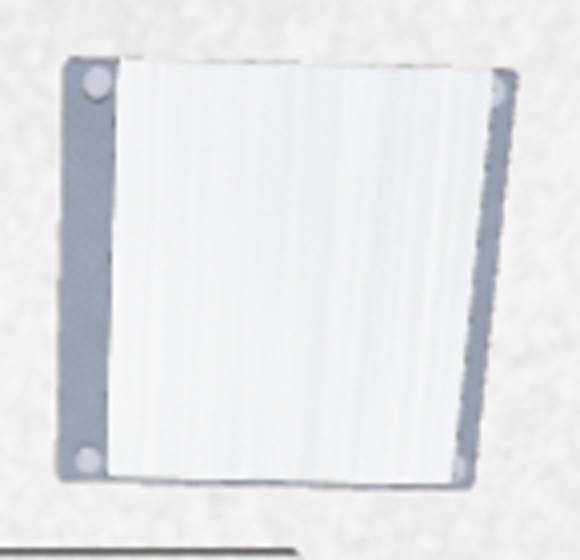

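>>> {"name": "play_rows", "arguments": {"moves": [[[0,2,0],[0,0,0.01],2.6],[[0,4.5,0],[0,0,0.021],2.6],[[0,5.9,0],[0,0,0.021],2.6],[[0,5.9,0],[0,0,0.021],2.6],[[0,5.9,0],[0,0,0.021],2.6],[[0,5.9,0],[0,0,0.021],2.6]]}}

```text
time: 18.62
ee_pos: [0.4202, 0.1155, 0.241]
eef_rot: [0.999, 0.051, -0.0, 0.0]
ft_force: [-0.6, 1.1, -1.8]
width: 0.0297
```

Run:
```python
from h import *; import pickle
p=camera('wrist');p=camera('wrist');p=camera('wrist'); save(p,'w11'); s=read_state(); print(s['ee_pos'],s['time'])
pickle.dump(p,open('w11.pkl','wb'))
cv2.imwrite('pics/z11.png',cv2.resize(p['frame'][40:235,210:360,::-1],None,fx=4,fy=4,interpolation=cv2.INTER_CUBIC)[:, :])
p=pickle.load(open('w10.pkl','rb'))
g=lambda L:(np.array(L)+.5)/4-.5+[265,40]
A=g([(120,59),(494,70),(454,485),(107,474)]);B=g([(65,57),(518,71),(473,488),(57,479)])
PA=np.array([(55,50,0),(55,-50,0),(-55,-50,0),(-55,50,0)])/1e3;PB=np.array([(60,65,0),(60,-65,0),(-60,-65,0),(-60,65,0)])/1e3
def f(v): return np.r_[(proj(p,frame2w([v[0],v[1],v[3]],v[2],PA))-A).ravel(),(proj(p,frame2w([v[0],v[1],v[4]],v[2],PB))-B).ravel()]
r=least_squares(f,[.5,.18,.12,.04,.02]);print(r.x.round(4),r.fun.reshape(-1,2).round(1).tolist())
```

```text
[0.42021486 0.11525945 0.24096925] 18.775
[0.5075 0.1227 0.0958 0.0343 0.0062] [[0.1, -0.1], [0.3, -0.3], [-0.6, -0.4], [0.2, 0.2], [0.1, 0.3], [0.0, -0.2], [-0.2, 0.4], [0.1, 0.1]]
```

View pics/z11.png

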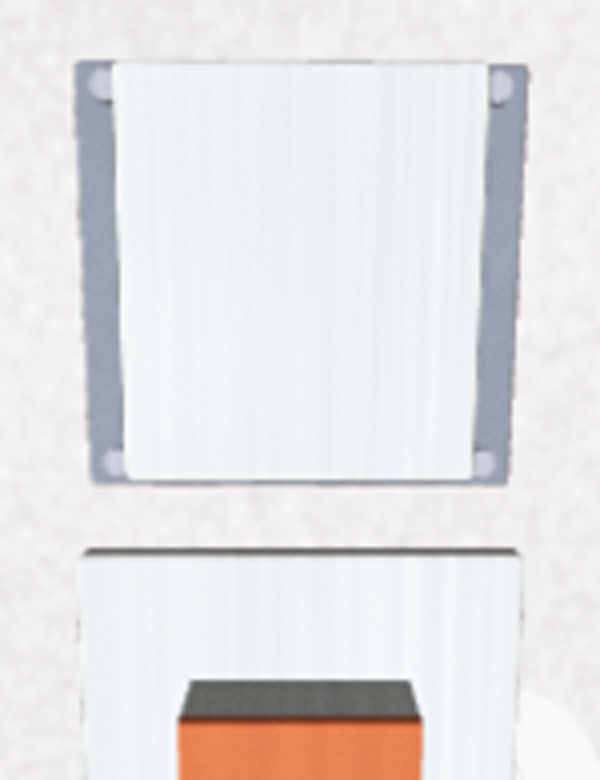

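Run:
```python
from h import *; import pickle
p=pickle.load(open('w11.pkl','rb'))
s=read_state(); Rt=R.from_quat(s['eef_rot']).as_matrix()
g=lambda L:(np.array(L)+.5)/4-.5+[210,40]
A=g([(113,63),(488,64),(471,480),(126,479)]);B=g([(76,62),(526,64),(509,485),(92,484)])
PA=np.array([(55,50,0),(55,-50,0),(-55,-50,0),(-55,50,0)])/1e3;PB=np.array([(60,65,0),(60,-65,0),(-60,-65,0),(-60,65,0)])/1e3
def f(v): return np.r_[(proj(p,frame2w([v[0],v[1],v[3]],v[2],PA))-A).ravel(),(proj(p,frame2w([v[0],v[1],v[4]],v[2],PB))-B).ravel()]
r=least_squares(f,[.5,.18,.12,.04,.02]);print(r.x.round(4),r.fun.reshape(-1,2).round(1).tolist())
for z in (.034,.038,.042):
    print(z,fit(p,A,PA,r.x[:3],z=z)[0].round(4))
for uv,dz in (((83,554),-3.5),((521,554),-3.5),((180,719),16.5),((420,719),16.5)):
    w=atz(p,g(uv),s['ee_pos'][2]+dz/1e3); print((Rt.T@(w-s['ee_pos'])*1e3).round(1))
c=-np.array(p['camera_from_world'])[:3,:3].T@np.array(p['camera_from_world'])[:3,3]; print((Rt.T@(c-s['ee_pos'])*1e3).round(1))
```

```text
[0.5072 0.1233 0.0994 0.0342 0.0059] [[-0.0, -0.1], [0.1, -0.0], [0.2, -0.1], [0.3, -0.1], [-0.5, 0.3], [0.3, 0.2], [-0.4, -0.0], [-0.1, -0.1]]
0.034 [0.5071 0.1235 0.0985]
0.038 [0.5069 0.1235 0.0985]
0.042 [0.5066 0.1235 0.0985]
[ 46.5 -27.9   3.5]
[46.4 29.9  3.5]
[ 29.9 -13.7 -16.5]
[ 29.9  15.2 -16.5]
[  75.7    0.7 -161.2]
```

Run:
```python
from h import *
rel([.5065,.125,.068],.099-np.pi/2)
```

```text
rel shift cm [8.68, -0.09, 17.3] rot [0.0, 0.0, 0.004]
```

>>> {"name": "play_rows", "arguments": {"moves": [[[3,-0.1,4],[0,0,0.004],2.6],[[6,-0.1,8],[0,0,0.004],2.6],[[8.7,-0.1,12],[0,0,0.004],2.6],[[8.7,-0.1,15],[0,0,0.004],2.6],[[8.7,-0.1,16.5],[0,0,0.004],2.6],[[8.7,-0.1,17.3],[0,0,0.004],2.6],[[8.7,-0.1,17.3],[0,0,0.004],2.6],[[8.7,-0.1,17.3],[0,0,0.004],2.6]]}}

```text
time: 19.77
ee_pos: [0.5073, 0.125, 0.0691]
eef_rot: [0.999, 0.049, 0.001, -0.0]
ft_force: [1.0, 0.1, -1.3]
width: 0.0295
```

Run:
```python
from h import *
for i in range(4): p=camera('side' if i%2 else 'scene'); print(read_state()['ft_force'].round(2))
p=camera('side');cv2.imwrite('pics/c12.png',cv2.resize(p['frame'][160:250,220:330,::-1],None,fx=6,fy=6,interpolation=cv2.INTER_CUBIC))
rel([.5065,.125,.068],.099-np.pi/2)
```

```text
[ 0.02 -0.04 -0.88]
[-0.48  0.22 -2.06]
[ 0.3  -0.22 -0.97]
[ 0.86  0.73 -2.25]
rel shift cm [-0.05, -0.02, 0.05] rot [-0.0, -0.001, -0.001]
```

View pics/c12.png

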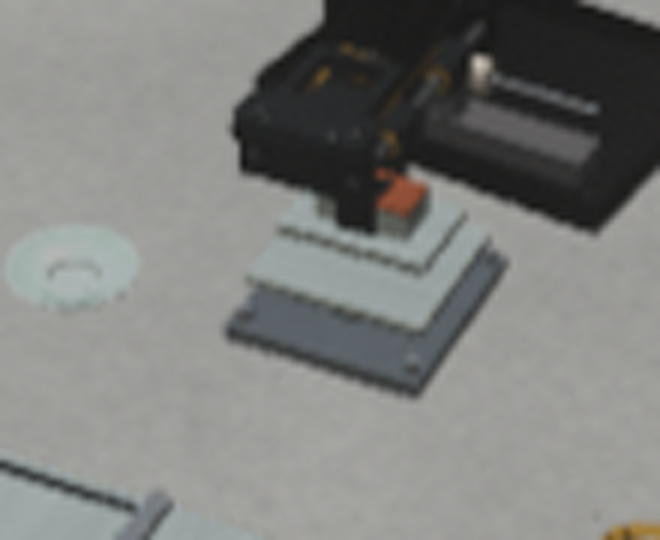

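>>> {"name": "play_rows", "arguments": {"moves": [[[0,0,0.4],[0,0,0],2.6],[[0,0,0.8],[0,0,0],2.6],[[0,0,1.0],[0,0,0],2.6],[[0,0,1.0],[0,0,0],2.6]]}}

```text
time: 20.52
ee_pos: [0.5066, 0.1246, 0.0578]
eef_rot: [0.999, 0.049, -0.0, 0.0]
ft_force: [-0.6, -0.4, -1.7]
width: 0.0297
```

>>> {"name": "play_rows", "arguments": {"moves": [[[0,0,0.1],[0,0,0],2.6],[[0,0,0.2],[0,0,0],2.6],[[0,0,0.2],[0,0,0],2.6]]}}

```text
time: 20.9
ee_pos: [0.5067, 0.1247, 0.056]
eef_rot: [0.999, 0.049, -0.0, -0.0]
ft_force: [0.5, -0.6, -1.7]
width: 0.0296
```

>>> {"name": "play_rows", "arguments": {"moves": [[[0,0,0.1],[0,0,0],2.6],[[0,0,0.2],[0,0,0],2.6],[[0,0,0.2],[0,0,0],2.6]]}}

```text
time: 21.28
ee_pos: [0.5067, 0.1247, 0.0539]
eef_rot: [0.999, 0.049, -0.0, 0.0]
ft_force: [0.3, -0.3, -2.3]
width: 0.0297
```

>>> {"name": "play_rows", "arguments": {"moves": [[[0,0,0.1],[0,0,0],2.6],[[0,0,0.15],[0,0,0],2.6],[[0,0,0.15],[0,0,0],2.6]]}}

```text
time: 21.65
ee_pos: [0.5067, 0.1247, 0.0525]
eef_rot: [0.999, 0.049, -0.0, -0.0]
ft_force: [0.4, -0.4, -2.6]
width: 0.0295
```

>>> {"name": "play_rows", "arguments": {"moves": [[[0,0,0.1],[0,0,0],2.6],[[0,0,0.15],[0,0,0],2.6],[[0,0,0.15],[0,0,0],2.6]]}}

```text
time: 22.02
ee_pos: [0.5067, 0.1247, 0.051]
eef_rot: [0.999, 0.049, -0.0, -0.0]
ft_force: [-0.4, -0.4, -0.8]
width: 0.0297
```

>>> {"name": "play_rows", "arguments": {"moves": [[[0,0,0.1],[0,0,0],2.6],[[0,0,0.15],[0,0,0],2.6],[[0,0,0.15],[0,0,0],2.6]]}}

```text
time: 22.4
ee_pos: [0.5068, 0.1247, 0.0497]
eef_rot: [0.999, 0.049, 0.0, -0.0]
ft_force: [-1.4, -0.4, 3.3]
width: 0.0295
```

>>> {"name": "play_rows", "arguments": {"moves": [[[0,0,0],[0,0,0],4.5],[[0,0,0],[0,0,0],4.5],[[0,0,0],[0,0,0],4.5],[[0,0,-0.5],[0,0,0],4.5],[[0,0,-2],[0,0,0],4.5],[[0,0,-6],[0,0,0],4.5],[[-4,0,-12],[0,0,0],4.5],[[-8.7,0,-17],[0,0,0],4.5]]}}

```text
time: 23.4
ee_pos: [0.4302, 0.1168, 0.2106]
eef_rot: [0.999, 0.048, 0.001, -0.0]
ft_force: [0.2, 0.6, 1.2]
width: 0.0448
```

Run:
```python
from h import *; import pickle
for i in range(3): p=camera('side')
p=camera('wrist'); s=read_state(); print(s['ee_pos'],s['ft_force'])
pickle.dump(p,open('w13.pkl','wb'))
cv2.imwrite('pics/z13.png',cv2.resize(p['frame'][40:185,210:360,::-1],None,fx=4,fy=4,interpolation=cv2.INTER_CUBIC)[:, :])
```

```text
[0.43092497 0.11752684 0.20988578] [ 0.05876105 -0.71212105 -0.95395771]
```

View pics/z13.png

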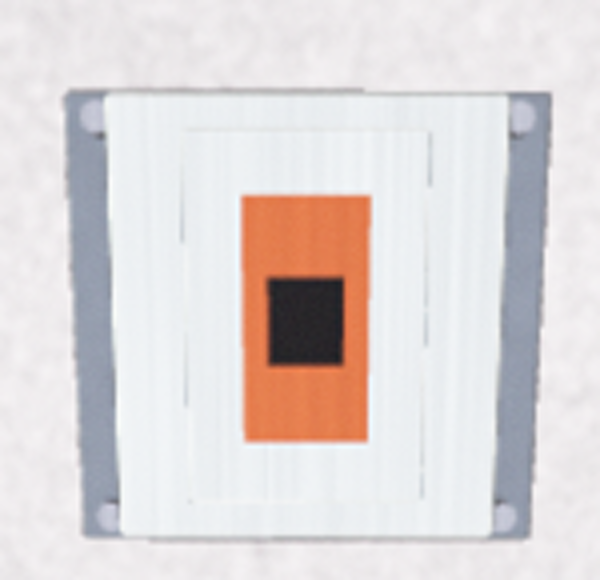

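Run:
```python
from h import *; import pickle
p=pickle.load(open('w13.pkl','rb'))
g=lambda L:(np.array(L)+.5)/4-.5+[210,40]
PA=np.array([(55,50,0),(55,-50,0),(-55,-50,0),(-55,50,0)])/1e3
PF=np.array([(45,30,0),(45,-30,0),(-45,-30,0),(-45,30,0)])/1e3
PB=np.array([(28,15,0),(28,-15,0),(-28,-15,0),(-28,15,0)])/1e3
zo=-.004
for n,uv,P,z in (('plat',[(106,93),(509,94),(490,537),(121,536)],PA,.039),('foot',[(185,130),(431,130),(423,500),(190,500)],PF,.047),('block',[(241,195),(371,195),(368,441),(245,441)],PB,.067)):
    q,r=fit(p,g(uv),P,[.507,.123,.1],z=z+zo); print(n,q.round(4),r.round(1).tolist())
```

```text
plat [0.5072 0.1235 0.0951] [[-0.3, -0.1], [0.3, -0.1], [0.2, 0.1], [-0.2, 0.1]]
foot [0.5079 0.1234 0.0963] [[-0.2, -0.3], [0.1, -0.2], [-0.4, 0.3], [0.5, 0.2]]
block [0.508  0.1237 0.1007] [[0.0, 0.0], [0.0, -0.1], [0.1, 0.0], [-0.1, 0.1]]
```

Run:
```python
from h import *
relrack(0.3,-32.5,100,-np.pi/2);relrack(0.3,-32.5,21.3,-np.pi/2)
```

```text
rel shift cm [0.59, 38.59, 10.89] rot [-0.003, -0.004, -0.027]
rel shift cm [0.56, 38.61, 18.76] rot [-0.003, -0.004, -0.027]
```

>>> {"name": "play_rows", "arguments": {"moves": [[[1,6,-1],[0,0,-0.027],4.5],[[2,12,-1],[0,0,-0.027],4.5],[[2,18,-1],[0,0,-0.027],4.5],[[1.5,24,0],[0,0,-0.027],4.5],[[1,30,2],[0,0,-0.027],4.5],[[0.6,36,5],[0,0,-0.027],4.5],[[0.6,38.6,9],[0,0,-0.027],4.5],[[0.6,38.6,11],[0,0,-0.027],4.5]]}}

```text
time: 24.6
ee_pos: [0.4719, -0.2696, 0.0947]
eef_rot: [0.998, 0.06, -0.003, 0.001]
ft_force: [-1.3, -0.0, 0.1]
width: 0.045
```

Run:
```python
from h import *
camera('side'); p=camera('wrist'); save(p,'w14'); inrack(); relrack(0.3,-32.5,21.3,-np.pi/2)
```

```text
TCP in rack mm [ -2.6 -33.4  94.8] F [-0.6  0.3 -0.2] F rack [-0.5  0.4] w 0.045 t 24.7
rel shift cm [0.34, -0.08, 7.35] rot [-0.0, 0.007, -0.002]
```

View pics/w14.png

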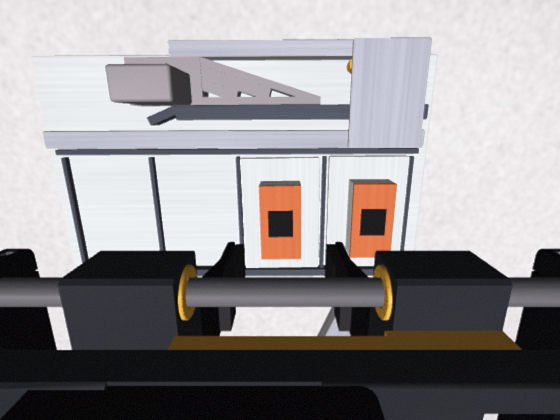

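>>> {"name": "play_rows", "arguments": {"moves": [[[0,0,2],[0,0,0],4.5],[[0,0,4],[0,0,0],4.5],[[0,0,4],[0,0,0],4.5],[[0,0,4],[0,0,0],4.5]]}}

```text
time: 25.2
ee_pos: [0.4745, -0.2664, 0.0583]
eef_rot: [0.998, 0.062, 0.0, 0.0]
ft_force: [-0.2, -1.2, 0.1]
width: 0.0449
```

Run:
```python
from h import *
inrack(); relrack(0.3,-32.7,21.3,-np.pi/2)
```

```text
TCP in rack mm [ -0.3 -33.2  58.3] F [-0.2 -1.2  0.1] F rack [-0.3 -1.1] w 0.0449 t 25.2
rel shift cm [0.06, -0.05, 3.7] rot [0.0, -0.0, -0.0]
```

>>> {"name": "play_rows", "arguments": {"moves": [[[0.05,0,1.5],[0,0,0],4.5],[[0.05,0,3],[0,0,0],4.5],[[0.05,0,3.7],[0,0,0],4.5],[[0.05,0,3.7],[0,0,0],4.5],[[0.05,0,3.7],[0,0,0],4.5]]}}

```text
time: 25.82
ee_pos: [0.4749, -0.2665, 0.0212]
eef_rot: [0.998, 0.062, 0.0, 0.0]
ft_force: [-0.3, 0.0, -0.1]
width: 0.0451
```

>>> {"name": "play_rows", "arguments": {"moves": [[[0,0,0],[0,0,0],2.6],[[0,0,0],[0,0,0],2.6],[[0,0,0],[0,0,0],2.6],[[0,0,0],[0,0,0],2.6]]}}

```text
time: 26.32
ee_pos: [0.4749, -0.2659, 0.0211]
eef_rot: [0.998, 0.063, 0.0, -0.0]
ft_force: [-0.9, 2.7, 4.5]
width: 0.0294
```

Run:
```python
from h import *
inrack()
```

```text
TCP in rack mm [  0.3 -32.8  21.1] F [-0.9  2.7  4.5] F rack [-0.6  2.8] w 0.0294 t 26.325
```

>>> {"name": "play_rows", "arguments": {"moves": [[[0,0,-0.5],[0,0,0],2.6],[[0,0,-2],[0,0,0],2.6],[[0,0,-7],[0,0,0],2.6],[[0,0,-13],[0,0,0],2.6],[[0,0,-19],[0,0,0],2.6],[[0,0,-22],[0,0,0],2.6],[[0,0,-22],[0,0,0],2.6],[[0,0,-22],[0,0,0],2.6]]}}

```text
time: 27.32
ee_pos: [0.4741, -0.2662, 0.2401]
eef_rot: [0.998, 0.062, -0.0, -0.0]
ft_force: [-0.1, 0.3, -2.2]
width: 0.0297
```

Run:
```python
from h import *
inrack(); rel([.42,.1155,.24],.099-np.pi/2); rel([.5065,.1247,.24],.099-np.pi/2)
```

```text
TCP in rack mm [ -0.6 -33.  240.1] F [-0.1  0.3 -2.2] F rack [-0.1  0.3] w 0.0297 t 27.325
rel shift cm [-0.63, -38.54, 0.04] rot [-0.001, 0.001, 0.025]
rel shift cm [8.07, -38.38, 0.03] rot [-0.001, 0.001, 0.025]
```

>>> {"name": "play_rows", "arguments": {"moves": [[[1,-6,0],[0,0,0.025],2.6],[[2,-12,0],[0,0,0.025],2.6],[[3.5,-18,0],[0,0,0.025],2.6],[[5,-24,0],[0,0,0.025],2.6],[[6.5,-30,0],[0,0,0.025],2.6],[[8,-36,0],[0,0,0.025],2.6],[[8.1,-38.4,0],[0,0,0.025],2.6],[[8.1,-38.4,0],[0,0,0.025],2.6]]}}

```text
time: 28.32
ee_pos: [0.5062, 0.1267, 0.239]
eef_rot: [0.999, 0.052, -0.001, 0.001]
ft_force: [-0.1, -0.8, -2.8]
width: 0.0295
```

>>> {"name": "play_rows", "arguments": {"moves": [[[0,0,4],[0,0,0],2.6],[[0,0,8],[0,0,0],2.6],[[0,0,12],[0,0,0],2.6],[[0,0,14],[0,0,0],2.6],[[0,0,14],[0,0,0],2.6],[[0,0,14],[0,0,0],2.6],[[0,0,14],[0,0,0],2.6]]}}

```text
time: 29.2
ee_pos: [0.508, 0.1247, 0.102]
eef_rot: [0.999, 0.05, 0.001, -0.0]
ft_force: [-0.7, 0.4, -1.8]
width: 0.0297
```

Run:
```python
from h import *
s=read_state(); print(s['ee_pos'],s['ft_force']); rel([.5065,.1247,.086],.099-np.pi/2)
p=camera('side');cv2.imwrite('pics/c15.png',cv2.resize(p['frame'][160:250,220:330,::-1],None,fx=6,fy=6,interpolation=cv2.INTER_CUBIC))
```

```text
[0.50795243 0.12474826 0.10195337] [-0.65207714  0.38844898 -1.75803699]
rel shift cm [-0.15, -0.01, 1.6] rot [-0.001, -0.002, 0.001]
```

View pics/c15.png

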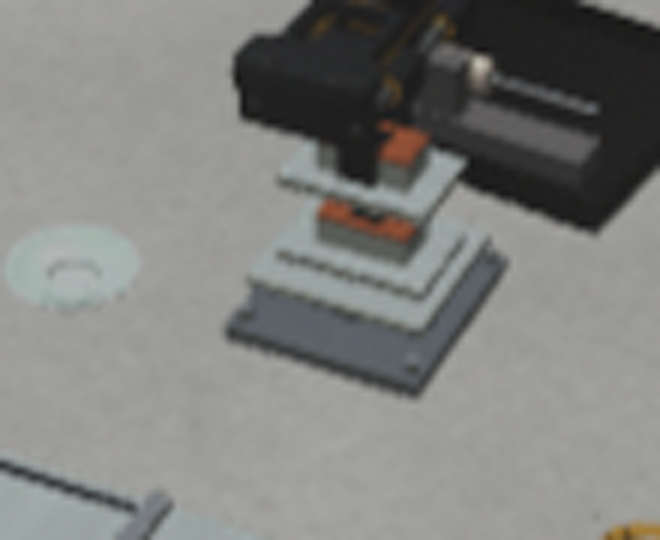

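>>> {"name": "play_rows", "arguments": {"moves": [[[-0.1,0,0.6],[0,0,0],2.6],[[-0.1,0,1.2],[0,0,0],2.6],[[-0.1,0,1.7],[0,0,0],2.6],[[-0.1,0,1.7],[0,0,0],2.6],[[-0.1,0,1.7],[0,0,0],2.6]]}}

```text
time: 29.88
ee_pos: [0.5064, 0.1247, 0.084]
eef_rot: [0.999, 0.05, 0.0, -0.0]
ft_force: [0.2, -0.4, -2.0]
width: 0.0296
```

>>> {"name": "play_rows", "arguments": {"moves": [[[0,0,0.1],[0,0,0],2.6],[[0,0,0.2],[0,0,0],2.6],[[0,0,0.3],[0,0,0],2.6],[[0,0,0.3],[0,0,0],2.6]]}}

```text
time: 30.38
ee_pos: [0.5062, 0.1247, 0.0808]
eef_rot: [0.999, 0.05, -0.0, -0.0]
ft_force: [-0.3, 0.7, -2.7]
width: 0.0298
```

>>> {"name": "play_rows", "arguments": {"moves": [[[0,0,0.1],[0,0,0],2.6],[[0,0,0.15],[0,0,0],2.6],[[0,0,0.15],[0,0,0],2.6]]}}

```text
time: 30.75
ee_pos: [0.5063, 0.1247, 0.0794]
eef_rot: [0.999, 0.05, -0.0, -0.0]
ft_force: [-0.0, 0.1, -2.8]
width: 0.0299
```

>>> {"name": "play_rows", "arguments": {"moves": [[[0,0,0.1],[0,0,0],2.6],[[0,0,0.15],[0,0,0],2.6],[[0,0,0.15],[0,0,0],2.6]]}}

```text
time: 31.12
ee_pos: [0.5063, 0.1247, 0.078]
eef_rot: [0.999, 0.05, 0.0, -0.0]
ft_force: [-0.5, 0.2, -1.7]
width: 0.0295
```

>>> {"name": "play_rows", "arguments": {"moves": [[[0,0,0.08],[0,0,0],2.6],[[0,0,0.12],[0,0,0],2.6],[[0,0,0.12],[0,0,0],2.6]]}}

```text
time: 31.5
ee_pos: [0.5064, 0.1248, 0.0769]
eef_rot: [0.999, 0.05, 0.0, -0.0]
ft_force: [-1.0, 0.4, 2.6]
width: 0.0299
```

>>> {"name": "play_rows", "arguments": {"moves": [[[0,0,0],[0,0,0],4.5],[[0,0,0],[0,0,0],4.5],[[0,0,0],[0,0,0],4.5],[[0,0,-0.5],[0,0,0],4.5],[[0,0,-2],[0,0,0],4.5],[[0,0,-6],[0,0,0],4.5],[[-4,0,-12],[0,0,0],4.5],[[-8.7,0,-15],[0,0,0],4.5]]}}

```text
time: 32.5
ee_pos: [0.4218, 0.1158, 0.2284]
eef_rot: [0.999, 0.049, 0.001, -0.0]
ft_force: [-0.4, 2.1, 0.3]
width: 0.0446
```

Run:
```python
from h import *; import pickle
for i in range(3): p=camera('side')
p=camera('wrist'); s=read_state(); print(s['ee_pos'],s['ft_force'])
pickle.dump(p,open('w16.pkl','wb'))
cv2.imwrite('pics/z16.png',cv2.resize(p['frame'][40:185,210:360,::-1],None,fx=4,fy=4,interpolation=cv2.INTER_CUBIC)[:, :])
relrack(0.3,-99,100,-np.pi/2)
```

```text
[0.42174128 0.11658443 0.227224  ] [ 0.39985099 -0.20775338 -1.19073194]
rel shift cm [1.58, 45.25, 12.56] rot [-0.004, -0.003, -0.025]
```

View pics/z16.png

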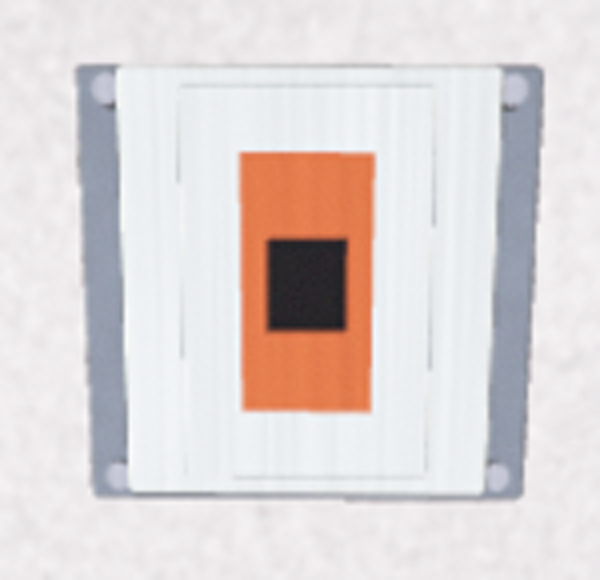

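Run:
```python
from h import *; import pickle
p=pickle.load(open('w16.pkl','rb'))
g=lambda L:(np.array(L)+.5)/4-.5+[210,40]
PA=np.array([(55,50,0),(55,-50,0),(-55,-50,0),(-55,50,0)])/1e3
PF=np.array([(45,30,0),(45,-30,0),(-45,-30,0),(-45,30,0)])/1e3
PB=np.array([(28,15,0),(28,-15,0),(-28,-15,0),(-28,15,0)])/1e3
for n,uv,P,z in (('plat',[(117,67),(502,68),(484,494),(131,492)],PA,.038),('foot',[(181,85),(436,86),(427,477),(184,477)],PF,.074),('block',[(240,153),(376,153),(371,411),(243,411)],PB,.094)):
    q,r=fit(p,g(uv),P,[.507,.123,.1],z=z-.004); print(n,q.round(4),r.round(1).tolist())
```

```text
plat [0.507  0.1234 0.0969] [[-0.2, -0.2], [0.3, -0.2], [0.2, 0.2], [-0.2, 0.3]]
foot [0.506  0.1236 0.0953] [[-0.3, 0.3], [0.2, 0.4], [-0.6, -0.2], [0.7, -0.6]]
block [0.5062 0.1235 0.0985] [[0.1, -0.0], [-0.1, 0.0], [0.1, 0.0], [-0.0, -0.0]]
```

>>> {"name": "play_rows", "arguments": {"moves": [[[1,6,0],[0,0,-0.025],4.5],[[2,12,0],[0,0,-0.025],4.5],[[2.5,18,0],[0,0,-0.025],4.5],[[2.5,24,0],[0,0,-0.025],4.5],[[2,30,2],[0,0,-0.025],4.5],[[1.6,36,5],[0,0,-0.025],4.5],[[1.6,42,9],[0,0,-0.025],4.5],[[1.6,45.2,12],[0,0,-0.025],4.5]]}}

```text
time: 33.7
ee_pos: [0.4823, -0.3348, 0.1026]
eef_rot: [0.998, 0.062, -0.002, 0.001]
ft_force: [-0.2, 1.4, 1.6]
width: 0.0444
```

>>> {"name": "play_rows", "arguments": {"moves": [[[0,0,2],[0,0,0],4.5],[[0,0,4],[0,0,0],4.5],[[0,0,4],[0,0,0],4.5],[[0,0,4],[0,0,0],4.5]]}}

```text
time: 34.2
ee_pos: [0.4835, -0.3311, 0.0664]
eef_rot: [0.998, 0.063, 0.001, 0.0]
ft_force: [-0.4, 0.3, 0.3]
width: 0.0449
```

Run:
```python
from h import *
p=camera('wrist'); save(p,'w17'); inrack(); relrack(0.3,-99,21.3,-np.pi/2)
```

```text
TCP in rack mm [  0.6 -98.8  66.6] F [-0.3 -0.7  0.8] F rack [-0.4 -0.6] w 0.0454 t 34.25
rel shift cm [-0.04, 0.02, 4.53] rot [0.0, -0.002, 0.001]
```

View pics/w17.png

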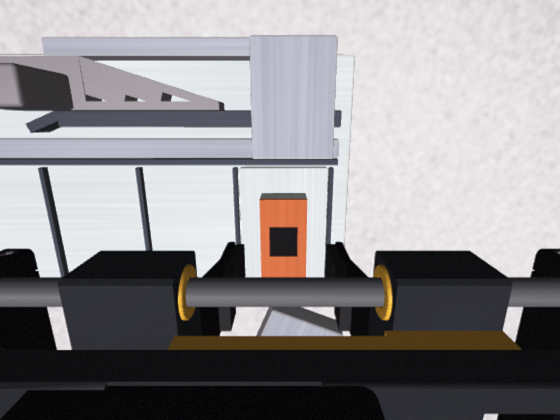

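>>> {"name": "play_rows", "arguments": {"moves": [[[0,0,2],[0,0,0],4.5],[[0,0,3.5],[0,0,0],4.5],[[0,0,4.5],[0,0,0],4.5],[[0,0,4.5],[0,0,0],4.5],[[0,0,4.5],[0,0,0],4.5]]}}

```text
time: 34.88
ee_pos: [0.4824, -0.3321, 0.0204]
eef_rot: [0.998, 0.062, -0.0, 0.0]
ft_force: [-0.7, -0.5, -0.6]
width: 0.0453
```

>>> {"name": "play_rows", "arguments": {"moves": [[[0,0,0],[0,0,0],2.6],[[0,0,0],[0,0,0],2.6],[[0,0,0],[0,0,0],2.6],[[0,0,0],[0,0,0],2.6]]}}

```text
time: 35.38
ee_pos: [0.4825, -0.3315, 0.0205]
eef_rot: [0.998, 0.063, 0.0, -0.0]
ft_force: [-1.9, 2.5, 4.2]
width: 0.0299
```

Run:
```python
from h import *
inrack()
```

```text
TCP in rack mm [ -0.4 -98.8  20.5] F [-1.9  2.5  4.2] F rack [-1.6  2.7] w 0.0299 t 35.375
```

>>> {"name": "play_rows", "arguments": {"moves": [[[0,0,-0.5],[0,0,0],2.6],[[0,0,-2],[0,0,0],2.6],[[0,0,-7],[0,0,0],2.6],[[0,0,-13],[0,0,0],2.6],[[0,0,-19],[0,0,0],2.6],[[0,0,-22],[0,0,0],2.6],[[0,0,-22],[0,0,0],2.6],[[0,0,-22],[0,0,0],2.6]]}}

```text
time: 36.38
ee_pos: [0.4821, -0.3318, 0.2399]
eef_rot: [0.998, 0.062, -0.0, -0.0]
ft_force: [0.4, -0.4, -2.4]
width: 0.0298
```

Run:
```python
from h import *
inrack(); rel([.5068,.1247,.24],.099-np.pi/2)
```

```text
TCP in rack mm [ -0.9 -99.  239.9] F [ 0.4 -0.4 -2.4] F rack [ 0.4 -0.5] w 0.0298 t 36.375
rel shift cm [8.12, -44.99, 0.01] rot [-0.001, 0.0, 0.026]
```

>>> {"name": "play_rows", "arguments": {"moves": [[[1,-6,0],[0,0,0.026],2.6],[[2,-12,0],[0,0,0.026],2.6],[[3,-18,0],[0,0,0.026],2.6],[[4,-24,0],[0,0,0.026],2.6],[[5.5,-30,0],[0,0,0.026],2.6],[[7,-36,0],[0,0,0.026],2.6],[[8.1,-42,0],[0,0,0.026],2.6],[[8.1,-45,0],[0,0,0.026],2.6]]}}

```text
time: 37.38
ee_pos: [0.5057, 0.1283, 0.2389]
eef_rot: [0.999, 0.051, -0.001, 0.001]
ft_force: [-0.2, -0.6, -2.1]
width: 0.0296
```

>>> {"name": "play_rows", "arguments": {"moves": [[[0,0,4],[0,0,0],2.6],[[0,0,8],[0,0,0],2.6],[[0,0,10.5],[0,0,0],2.6],[[0,0,11.5],[0,0,0],2.6],[[0,0,11.5],[0,0,0],2.6],[[0,0,11.5],[0,0,0],2.6],[[0,0,11.5],[0,0,0],2.6]]}}

```text
time: 38.25
ee_pos: [0.5073, 0.1248, 0.1263]
eef_rot: [0.999, 0.049, 0.001, -0.0]
ft_force: [-1.3, 0.3, -1.7]
width: 0.0296
```

Run:
```python
from h import *
s=read_state(); print(s['ee_pos'],s['ft_force']); rel([.5064,.1247,.112],.099-np.pi/2)
p=camera('side');cv2.imwrite('pics/c18.png',cv2.resize(p['frame'][150:250,220:330,::-1],None,fx=6,fy=6,interpolation=cv2.INTER_CUBIC)); rel([.5064,.1247,.112],.099-np.pi/2)
```

```text
[0.50727879 0.12483579 0.12626698] [-1.31726282  0.25014045 -1.68005298]
rel shift cm [-0.09, 0.01, 1.43] rot [-0.001, -0.001, -0.0]
rel shift cm [-0.08, 0.01, 1.42] rot [-0.001, -0.001, -0.0]
```

View pics/c18.png

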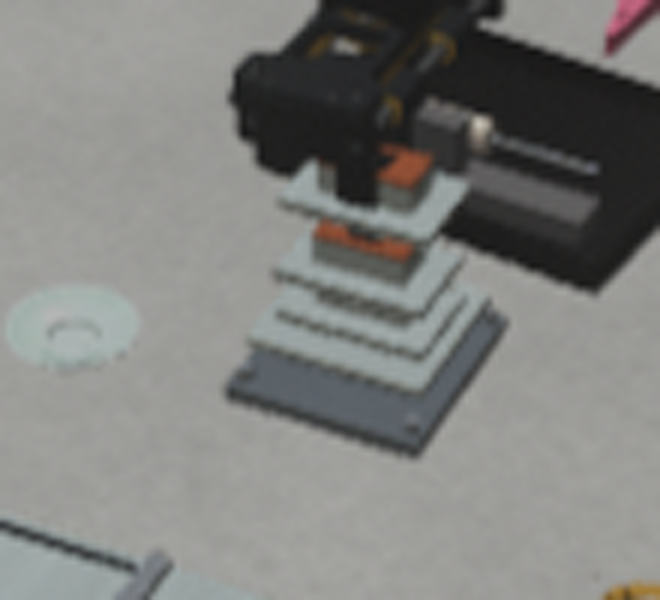

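>>> {"name": "play_rows", "arguments": {"moves": [[[-0.02,0,0.6],[0,0,0],2.6],[[-0.02,0,1.2],[0,0,0],2.6],[[-0.02,0,1.6],[0,0,0],2.6],[[-0.02,0,1.6],[0,0,0],2.6],[[-0.02,0,1.6],[0,0,0],2.6]]}}

```text
time: 38.92
ee_pos: [0.5067, 0.1246, 0.1096]
eef_rot: [0.999, 0.049, 0.0, -0.0]
ft_force: [-0.7, 0.1, -1.6]
width: 0.0299
```

>>> {"name": "play_rows", "arguments": {"moves": [[[0,0,0.1],[0,0,0],2.6],[[0,0,0.2],[0,0,0],2.6],[[0,0,0.3],[0,0,0],2.6],[[0,0,0.3],[0,0,0],2.6]]}}

```text
time: 39.42
ee_pos: [0.5066, 0.1246, 0.1064]
eef_rot: [0.999, 0.049, -0.0, -0.0]
ft_force: [0.6, -0.3, -2.1]
width: 0.0295
```

>>> {"name": "play_rows", "arguments": {"moves": [[[0,0,0.1],[0,0,0],2.6],[[0,0,0.15],[0,0,0],2.6],[[0,0,0.15],[0,0,0],2.6]]}}

```text
time: 39.8
ee_pos: [0.5066, 0.1246, 0.1049]
eef_rot: [0.999, 0.049, -0.0, -0.0]
ft_force: [0.9, 0.1, -1.0]
width: 0.0298
```

>>> {"name": "play_rows", "arguments": {"moves": [[[0,0,0.08],[0,0,0],2.6],[[0,0,0.12],[0,0,0],2.6],[[0,0,0.12],[0,0,0],2.6]]}}

```text
time: 40.17
ee_pos: [0.5067, 0.1247, 0.1039]
eef_rot: [0.999, 0.049, 0.0, -0.0]
ft_force: [-0.8, 0.1, 1.2]
width: 0.0297
```

>>> {"name": "play_rows", "arguments": {"moves": [[[0,0,0.05],[0,0,0],2.6],[[0,0,0.05],[0,0,0],2.6]]}}

```text
time: 40.42
ee_pos: [0.5067, 0.1247, 0.1034]
eef_rot: [0.999, 0.049, 0.0, -0.0]
ft_force: [-1.9, -0.4, 2.2]
width: 0.0296
```

>>> {"name": "play_rows", "arguments": {"moves": [[[0,0,0],[0,0,0],4.5],[[0,0,0],[0,0,0],4.5],[[0,0,0],[0,0,0],4.5],[[0,0,-0.5],[0,0,0],4.5],[[0,0,-2],[0,0,0],4.5],[[0,0,-6],[0,0,0],4.5],[[-4,0,-12],[0,0,0],4.5],[[-8.7,0,-13],[0,0,0],4.5]]}}

```text
time: 41.42
ee_pos: [0.4298, 0.1173, 0.2328]
eef_rot: [0.999, 0.048, -0.0, -0.001]
ft_force: [-0.9, 1.1, 0.2]
width: 0.0449
```

Run:
```python
from h import *; import pickle
p=camera('side');cv2.imwrite('pics/c19.png',cv2.resize(p['frame'][150:250,220:330,::-1],None,fx=5,fy=5,interpolation=cv2.INTER_CUBIC))
for i in range(2): p=camera('scene')
p=camera('wrist'); s=read_state(); print(s['ee_pos'],s['ft_force'])
pickle.dump(p,open('w19.pkl','wb')); save(p,'w19')
cv2.imwrite('pics/z19.png',cv2.resize(p['frame'][40:185,210:360,::-1],None,fx=4,fy=4,interpolation=cv2.INTER_CUBIC)[:, :])
```

```text
[0.4288788  0.11854987 0.23114424] [ 0.29908316  0.73347894 -0.58009588]
```

View pics/z19.png

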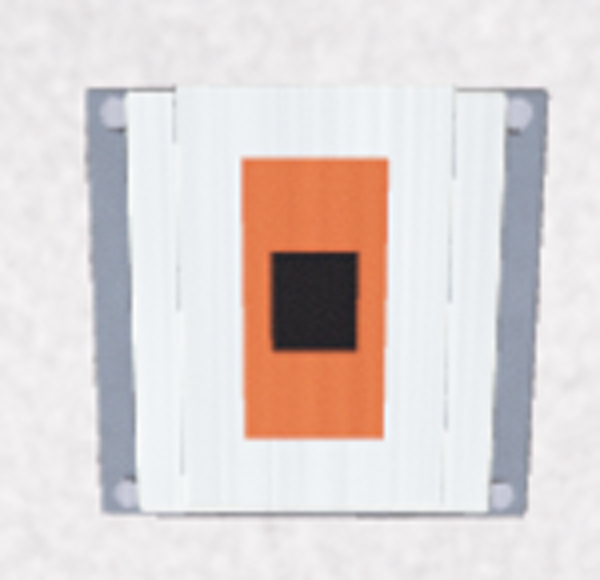

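View pics/c19.png

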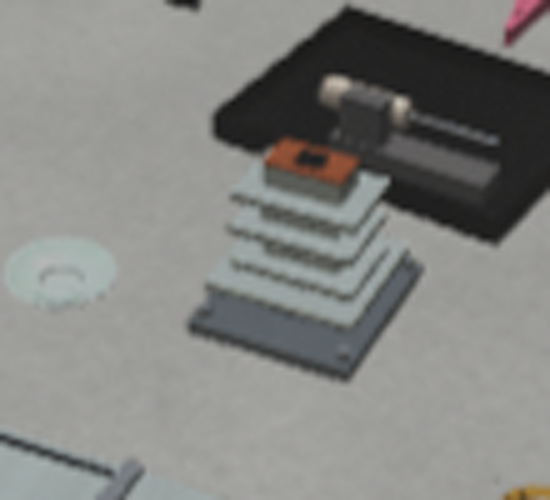

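Run:
```python
from h import *; import pickle
p=pickle.load(open('w19.pkl','rb'))
g=lambda L:(np.array(L)+.5)/4-.5+[210,40]
PA=np.array([(55,50,0),(55,-50,0),(-55,-50,0),(-55,50,0)])/1e3
PB=np.array([(28,15,0),(28,-15,0),(-28,-15,0),(-28,15,0)])/1e3
for n,uv,P,z in (('plat',[(129,91),(505,92),(490,512),(141,511)],PA,.0375),('block',[(242,157),(389,157),(383,438),(244,438)],PB,.1215)):
    for dz in (-.006,-.004,0):
        q,r=fit(p,g(uv),P,[.507,.123,.1],z=z+dz); print(n,dz,q.round(4),r.round(1).tolist())
# side tri: three foot front-left corners
d=camera('side')
for n in ('scene','side'):
    c=camera(n)
    print(n)
    for k,z in enumerate((.0467,.0740,.1015)):
        print(proj(c,frame2w([.507,.125,z],.099,np.array([(-45,-30,0),(45,-30,0),(-45,30,0),(45,30,0)])/1e3)).round(1).tolist())
```

```text
plat -0.006 [0.5074 0.1231 0.0986] [[-0.4, 0.4], [0.5, 0.2], [-0.2, -0.3], [0.0, -0.3]]
plat -0.004 [0.5073 0.1231 0.0986] [[-0.7, 0.2], [0.8, -0.1], [0.1, -0.0], [-0.2, -0.0]]
plat 0 [0.5071 0.1231 0.0986] [[-1.2, -0.3], [1.4, -0.6], [0.5, 0.6], [-0.7, 0.6]]
block -0.006 [0.5084 0.1238 0.0967] [[0.0, 0.4], [-0.1, 0.5], [-0.1, -0.4], [0.1, -0.5]]
block -0.004 [0.5084 0.1238 0.0967] [[-0.1, 0.1], [0.0, 0.2], [0.1, -0.1], [0.0, -0.3]]
block 0 [0.5083 0.1238 0.0967] [[-0.4, -0.3], [0.3, -0.3], [0.3, 0.4], [-0.2, 0.3]]
scene
[[283.2, 197.6], [267.5, 217.8], [301.9, 204.7], [286.8, 225.7]]
[[283.3, 190.7], [267.3, 210.9], [302.3, 197.8], [286.9, 218.8]]
[[283.3, 183.5], [267.0, 203.7], [302.6, 190.6], [287.0, 211.6]]
side
[[265.0, 200.7], [289.3, 208.0], [272.7, 191.4], [296.4, 198.2]]
[[264.9, 194.2], [289.5, 201.5], [272.8, 185.0], [296.7, 191.8]]
[[264.8, 187.6], [289.8, 194.7], [272.8, 178.4], [297.1, 185.1]]
```

Run:
```python
from h import *
relrack(91.9,10,200)
```

```text
rel shift cm [9.85, 34.11, 2.93] rot [-0.003, 0.004, -1.598]
```

>>> {"name": "play_rows", "arguments": {"moves": [[[1,5,0],[0,0,-0.18],4.5],[[2,10,0],[0,0,-0.36],4.5],[[3,15,0],[0,0,-0.54],4.5],[[4,20,0],[0,0,-0.72],4.5],[[6,25,0],[0,0,-0.9],4.5],[[8,30,1],[0,0,-1.08],4.5],[[9.8,34,2],[0,0,-1.26],4.5],[[9.8,34,3],[0,0,-1.44],4.5]]}}

```text
time: 42.78
ee_pos: [0.5463, -0.1811, 0.2107]
eef_rot: [0.829, 0.559, -0.005, 0.001]
ft_force: [0.2, 0.4, 1.9]
width: 0.0448
```

>>> {"name": "play_rows", "arguments": {"moves": [[[0,0,0],[0,0,-0.158],4.5],[[0,0,0],[0,0,-0.158],4.5],[[0,0,0],[0,0,-0.158],4.5]]}}

```text
time: 43.15
ee_pos: [0.5451, -0.1793, 0.2121]
eef_rot: [0.785, 0.62, -0.004, -0.0]
ft_force: [0.1, 0.3, 0.7]
width: 0.0451
```

Run:
```python
from h import *; import pickle
p=camera('side');p=camera('wrist'); save(p,'w20'); pickle.dump(p,open('w20.pkl','wb')); inrack(); relrack(91.9,44.7,100);relrack(91.9,44.7,36.8)
for q in ['wedge']:
    print(q,[(round(d['conf'],2),np.round(d['at']).tolist()) for d in recognise(p,q)][:6])
```

```text
TCP in rack mm [ 80.8  44.8 212.5] F [ 0.6 -0.4 -0.2] F rack [ 0.6 -0.4] w 0.045 t 43.25
rel shift cm [0.43, 1.09, 11.25] rot [-0.005, 0.004, -0.357]
rel shift cm [0.46, 1.12, 17.57] rot [-0.005, 0.004, -0.357]
wedge [(0.83, [307.0, 197.0])]
```

View pics/w20.png

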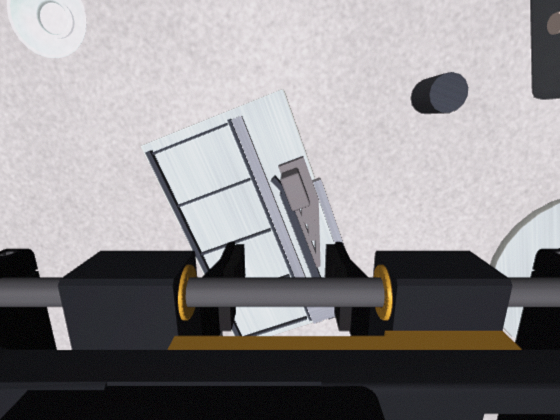

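>>> {"name": "play_rows", "arguments": {"moves": [[[0.4,1.1,0],[0,0,-0.18],4.5],[[0.4,1.1,0],[0,0,-0.357],4.5],[[0.4,1.1,4],[0,0,-0.357],4.5],[[0.4,1.1,8],[0,0,-0.357],4.5],[[0.4,1.1,11],[0,0,-0.357],4.5],[[0.4,1.1,11],[0,0,-0.357],4.5],[[0.4,1.1,11],[0,0,-0.357],4.5]]}}

```text
time: 44.18
ee_pos: [0.5567, -0.1788, 0.104]
eef_rot: [0.661, 0.75, -0.002, -0.0]
ft_force: [0.0, -0.0, -0.0]
width: 0.0451
```

Run:
```python
from h import *; import pickle
p=camera('wrist'); save(p,'w21'); inrack(); relrack(91.9,44.7,36.8)
```

```text
TCP in rack mm [ 92.4  43.3 104.3] F [-0.1 -0.5  1.1] F rack [-0.2 -0.5] w 0.0453 t 44.225
rel shift cm [0.16, -0.03, 6.75] rot [-0.003, 0.003, 0.0]
```

View pics/w21.png

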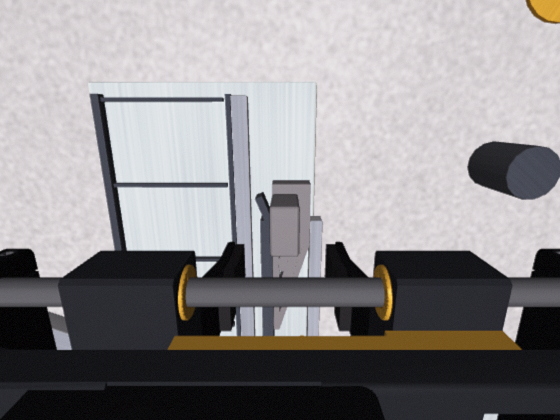

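>>> {"name": "play_rows", "arguments": {"moves": [[[0.1,0,2],[0,0,0],4.5],[[0.1,0,4],[0,0,0],4.5],[[0.1,0,6],[0,0,0],4.5],[[0.1,0,6.7],[0,0,0],4.5],[[0.1,0,6.7],[0,0,0],4.5],[[0.1,0,6.7],[0,0,0],4.5]]}}

```text
time: 44.98
ee_pos: [0.5559, -0.1783, 0.0361]
eef_rot: [0.661, 0.75, -0.003, -0.001]
ft_force: [-0.2, -0.6, 0.6]
width: 0.0449
```

Run:
```python
from h import *; import pickle
inrack(); relrack(91.9,44.7,36.8)
```

```text
TCP in rack mm [91.5 44.1 36.1] F [-0.2 -0.6  0.6] F rack [-0.3 -0.6] w 0.0449 t 44.975
rel shift cm [0.06, 0.04, -0.07] rot [-0.005, 0.003, 0.0]
```

>>> {"name": "play_rows", "arguments": {"moves": [[[0,0,0],[0,0,0],1.5],[[0,0,0],[0,0,0],1.5],[[0,0,0],[0,0,0],1.5],[[0,0,0],[0,0,0],1.5],[[0,0,0],[0,0,0],1.5]], "grip_force": 50}}

```text
time: 45.6
ee_pos: [0.5561, -0.1778, 0.0359]
eef_rot: [0.661, 0.75, -0.002, -0.0]
ft_force: [3.1, 0.4, -0.3]
width: 0.0196
```

>>> {"name": "play_rows", "arguments": {"moves": [[[1,0,-0.05],[0,0,0],1.5],[[3,0,-0.05],[0,0,0],1.5],[[5,0,-0.1],[0,0,0],1.5],[[7.5,0,-0.1],[0,0,0],1.5],[[10,0,-0.1],[0,0,0],1.5],[[12.5,0,-0.1],[0,0,0],1.5],[[12.5,0,-0.1],[0,0,0],1.5]]}}

```text
time: 46.48
ee_pos: [0.5393, -0.0518, 0.036]
eef_rot: [0.66, 0.751, -0.003, -0.002]
ft_force: [-0.3, 0.2, -1.3]
width: 0.0199
```

Run:
```python
from h import *; import pickle
inrack()
p=camera('side'); cv2.imwrite('pics/c22.png',cv2.resize(p['frame'][180:320,140:320,::-1],None,fx=4,fy=4,interpolation=cv2.INTER_CUBIC)); inrack()
```

```text
TCP in rack mm [ 90.8 171.6  36. ] F [-0.3  0.2 -1.3] F rack [-0.3  0.3] w 0.0199 t 46.475
TCP in rack mm [ 90.7 169.9  36.1] F [ 0.2  0.  -1.7] F rack [0.2 0. ] w 0.0196 t 46.525
```

View pics/c22.png

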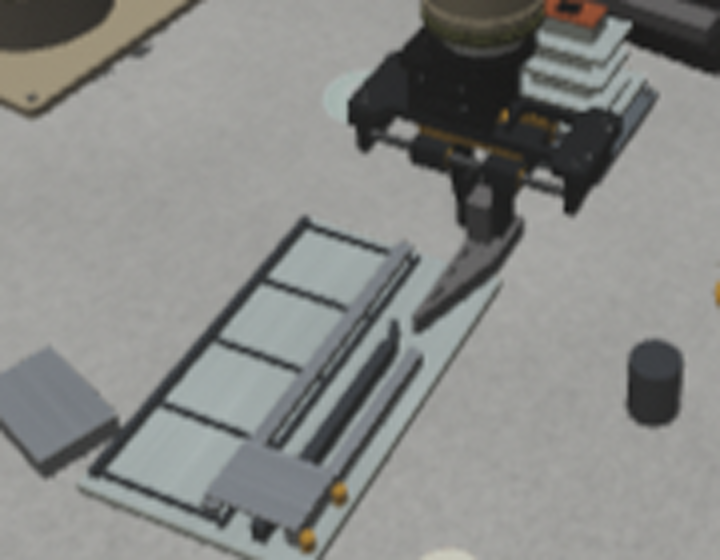

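>>> {"name": "play_rows", "arguments": {"moves": [[[0,0,-3],[0,0,0],1.5],[[0,0,-8],[0,0,0],1.5],[[0,0,-14],[0,0,0],1.5],[[0,0,-19],[0,0,0],1.5],[[0,0,-21.5],[0,0,0],1.5],[[0,0,-21.5],[0,0,0],1.5]]}}

```text
time: 47.28
ee_pos: [0.5415, -0.0548, 0.2525]
eef_rot: [0.662, 0.75, -0.002, -0.0]
ft_force: [0.3, -0.8, -1.5]
width: 0.0195
```

Run:
```python
from h import *
s=read_state(); print(s['ee_pos'],s['joint_positions'].round(2)); rel([.54,.365,.25],1.6)
```

```text
[ 0.54149136 -0.05479281  0.25251463] [-0.9   0.2   1.05  1.67 -0.18  1.37  0.31]
rel shift cm [41.68, 5.04, 0.14] rot [-0.004, -0.0, -1.476]
```

>>> {"name": "play_rows", "arguments": {"moves": [[[5,0.5,0],[0,0,-0.17],1.5],[[10,1,0],[0,0,-0.34],1.5],[[15,1.5,0],[0,0,-0.51],1.5],[[20,2,0],[0,0,-0.68],1.5],[[25,2.5,0],[0,0,-0.85],1.5],[[30,3,0],[0,0,-1.02],1.5],[[35,3.5,0],[0,0,-1.19],1.5],[[41.7,5,0],[0,0,-1.36],1.5]]}}

```text
time: 48.28
ee_pos: [0.5378, 0.3603, 0.2482]
eef_rot: [0.041, 0.999, -0.002, -0.003]
ft_force: [1.0, 0.1, -0.2]
width: 0.0196
```

Run:
```python
from h import *
s=read_state(); print(s['ee_pos'],s['joint_positions'].round(2)); rel([.54,.365,.25],1.6)
```

```text
[0.53781018 0.36027866 0.24819224] [-1.12  0.42  0.64  1.38 -0.25  1.43  1.01]
rel shift cm [-0.18, 0.49, -0.18] rot [-0.005, -0.007, -0.111]
```

>>> {"name": "play_rows", "arguments": {"moves": [[[0,0.4,0],[0,0,-0.111],1.5],[[0,0.4,0],[0,0,-0.111],1.5],[[0,0.4,0],[0,0,-0.111],1.5]]}}

```text
time: 48.65
ee_pos: [0.5385, 0.3626, 0.2492]
eef_rot: [-0.01, 1.0, -0.002, -0.003]
ft_force: [0.7, -0.3, -1.4]
width: 0.0195
```

Run:
```python
from h import *; import pickle
camera('side'); p=camera('wrist'); save(p,'w23'); pickle.dump(p,open('w23.pkl','wb')); s=read_state(); print(s['ee_pos'])
```

```text
[0.53839093 0.36318566 0.24991145]
```

View pics/w23.png

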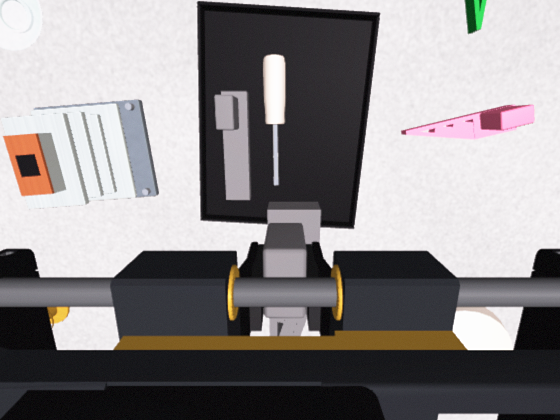

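Run:
```python
from h import *
rel([.4535,.412,.10],1.61);rel([.4535,.412,.034],1.61)
```

```text
rel shift cm [8.3, 5.11, 15.02] rot [-0.003, -0.005, -0.017]
rel shift cm [8.26, 5.13, 21.62] rot [-0.003, -0.005, -0.017]
```

>>> {"name": "play_rows", "arguments": {"moves": [[[4,2.5,2],[-0.003,-0.005,-0.017],1.5],[[8.3,5.1,6],[-0.003,-0.005,-0.017],1.5],[[8.3,5.1,11],[-0.003,-0.005,-0.017],1.5],[[8.3,5.1,15],[-0.003,-0.005,-0.017],1.5],[[8.3,5.1,17],[-0.003,-0.005,-0.017],1.5],[[8.3,5.1,18.5],[-0.003,-0.005,-0.017],1.5],[[8.3,5.1,19.5],[-0.003,-0.005,-0.017],1.5],[[8.3,5.1,19.5],[-0.003,-0.005,-0.017],1.5]]}}

```text
time: 49.75
ee_pos: [0.453, 0.4128, 0.0554]
eef_rot: [-0.021, 1.0, 0.0, -0.0]
ft_force: [-0.2, -0.9, -1.4]
width: 0.0198
```

Run:
```python
from h import *
p=camera('side'); cv2.imwrite('pics/c24.png',cv2.resize(p['frame'][110:230,230:380,::-1],None,fx=5,fy=5,interpolation=cv2.INTER_CUBIC)); s=read_state(); print(s['ee_pos'],s['ft_force']);rel([.4535,.412,.031],1.61)
```

```text
[0.45315977 0.41299336 0.05594763] [-0.13903169 -0.05008906 -1.67781672]
rel shift cm [-0.03, -0.1, 2.49] rot [0.001, 0.0, 0.003]
```

View pics/c24.png

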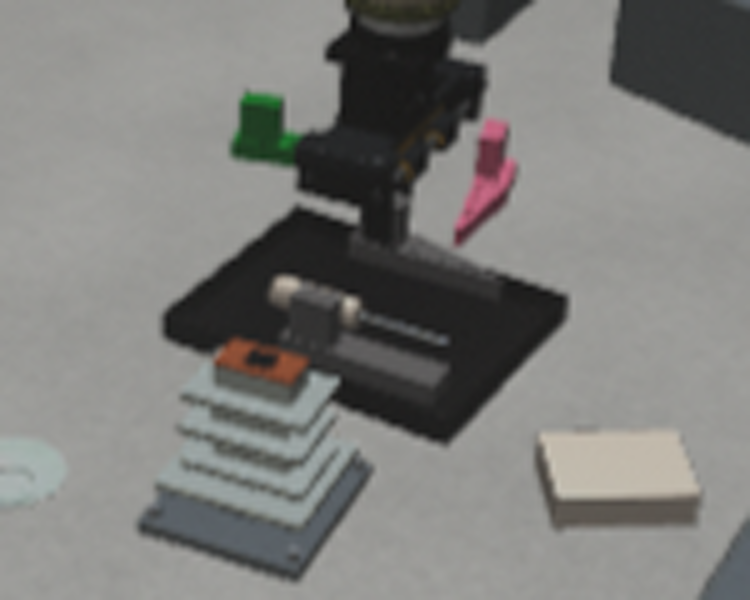

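>>> {"name": "play_rows", "arguments": {"moves": [[[0,-0.1,1],[0,0,0],1.5],[[0,-0.1,2],[0,0,0],1.5],[[0,-0.1,2.2],[0,0,0],1.5],[[0,-0.1,2.4],[0,0,0],1.5],[[0,-0.1,2.4],[0,0,0],1.5]]}}

```text
time: 50.42
ee_pos: [0.4528, 0.4119, 0.0314]
eef_rot: [-0.021, 1.0, 0.0, -0.0]
ft_force: [-0.4, -0.4, -1.4]
width: 0.0198
```

>>> {"name": "play_rows", "arguments": {"moves": [[[0,0,0.1],[0,0,0],1.5],[[0,0,0.15],[0,0,0],1.5],[[0,0,0.15],[0,0,0],1.5]]}}

```text
time: 50.8
ee_pos: [0.4528, 0.4119, 0.03]
eef_rot: [-0.021, 1.0, 0.0, -0.0]
ft_force: [-0.6, -0.4, -0.5]
width: 0.0199
```

>>> {"name": "play_rows", "arguments": {"moves": [[[0,0,0.05],[0,0,0],1.5],[[0,0,0.05],[0,0,0],1.5]]}}

```text
time: 51.05
ee_pos: [0.4528, 0.4119, 0.0298]
eef_rot: [-0.021, 1.0, 0.0, -0.0]
ft_force: [-2.9, -1.5, 5.4]
width: 0.0198
```

Contact felt (5 N). Release and retreat straight up.

>>> {"name": "play_rows", "arguments": {"moves": [[[0,0,0],[0,0,0],4],[[0,0,0],[0,0,0],4],[[0,0,0],[0,0,0],4],[[0,0,-1],[0,0,0],4],[[0,0,-4],[0,0,0],4],[[0,0,-10],[0,0,0],4],[[0,0,-16],[0,0,0],4],[[-8.5,-5,-22],[0,0,0],4]]}}

```text
time: 52.05
ee_pos: [0.498, 0.3907, 0.2261]
eef_rot: [-0.025, 1.0, 0.003, 0.001]
ft_force: [0.8, 0.5, -0.7]
width: 0.0402
```

>>> {"name": "play_rows", "arguments": {"moves": [[[-3,0,0],[0,0,0],4],[[-3,0,0],[0,0,0],4],[[-3,0,0],[0,0,0],4]]}}

```text
time: 52.42
ee_pos: [0.5292, 0.3882, 0.2217]
eef_rot: [-0.022, 1.0, 0.0, -0.0]
ft_force: [0.3, 0.2, -0.5]
width: 0.0401
```

Run:
```python
from h import *
p=camera('wrist'); save(p,'w25'); s=read_state(); print(s['ee_pos'],s['ft_force'])
a=camera('side'); b=camera('scene'); save(a,'f_side'); save(b,'f_scene')
cv2.imwrite('pics/f.png',np.hstack([cv2.resize(a['frame'][110:325,135:385,::-1],None,fx=1.6,fy=1.6,interpolation=cv2.INTER_CUBIC),cv2.resize(b['frame'][110:325,140:390,::-1],None,fx=1.6,fy=1.6,interpolation=cv2.INTER_CUBIC)]))
```

```text
[0.52889971 0.38842879 0.2217438 ] [ 0.57229439  0.05096534 -0.23740127]
```

View pics/w25.png

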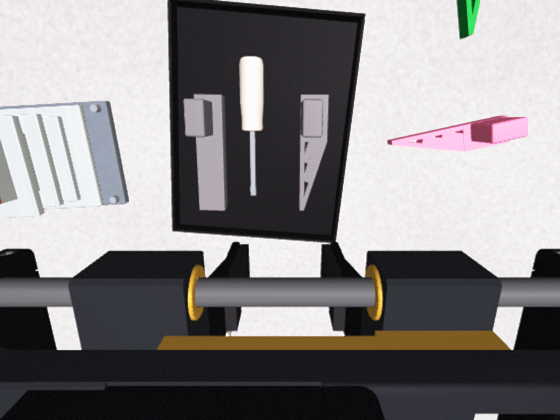

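View pics/f.png

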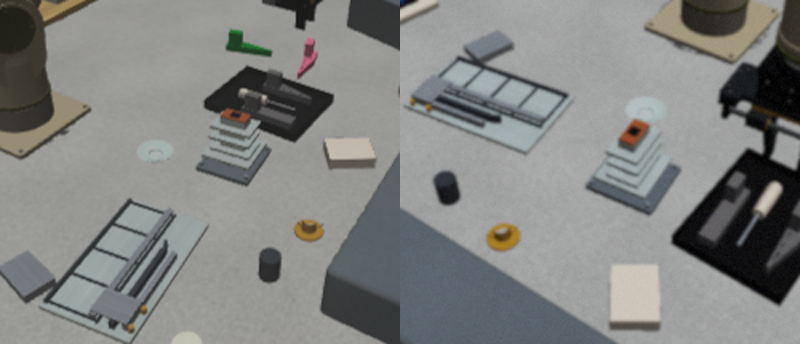

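```bash
python3 -c "
from bench import *
print(close_job())"
```

```text
the job is handed in; nothing more can be done
None
```

The job is done and handed in at about 52.6 s of the 210 s allowed.

- **Wedge in:** I pushed it into the slot until its full-width part was about 20–24 mm inside. The picture after letting go put the rear bar 18 mm open, so the keeper was held fully open on its own.
- **Carriers:** Three were there, and the left-most nest (y = +99 mm) was empty. I lifted out all three and lowered each until I felt it touch, at about 3–5 N, one on top of the other on the lift.
- **Pile:** The wrist camera put all three within about 1.5 mm of the platform's middle and within about 0.3° of its yaw. The middle carrier sits about 2 mm towards the robot from the other two, and I left it so.
- **Wedge out:** I pulled it back out of the slot, and the keeper is shut in the side and scene pictures. The wedge lies flat on the tray floor, close to where it started, clear of the bar and the screwdriver.

In the last pictures the pile stood upright, and the bystanders I could see and the green and pink look-alikes were where they started. The gripper was open and clear of everything.

**Disagreements:** My first fit of the lift's position was about 6 cm off because of a cropping slip, and I corrected it before placing anything. The fixed cameras and the wrist camera differed by about 5 mm in the lift's y. I went mostly by the wrist camera, so if the fixed cameras are right the pile sits about 3–5 mm off centre in y.

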